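Play a three-turn take on the crank organ

ROBOT

A 6-joint arm with a two-finger parallel gripper is mounted at the origin on the work surface. World frame = base frame: x ahead of the robot, y to its left, z up, the work surface at z = 0. Lengths are in m, angles in rad, forces in N, time in s.
With the tool pointing down it reaches from about 0.375 to 0.975 m from the base axis. Payload 3.8 kg.
Tool frame: the origin (TCP) lies at the very end of the fingers, on their centre line; the grasp point (between the pads) lies 19 mm behind it; y points along the fingers, x is the direction in which the jaws open and shut, and the axes are right-handed (so a half turn about y gives the same grasp; the last joint's range is limited). The gripper opens to 85 mm and grips with 20 to 120 N. Pads are 22 mm wide; open, the fingers measure 114 mm over their backs; the gripper's body (76 mm by 85 mm) begins 54 mm behind the grasp point. The pads swing forward as they close: fully open they stand 13 mm farther back than shut.
Start: joints at [-1.143, 0.264, 1.604, -0, 1.274, -0.037], TCP at [0.303, -0.603, 0.231] pointing down, gripper open.
Joint ranges: [-2.63, 2.63], [-0.94, 2.18], [0.31, 2.57], [-1.31, 4.45], [0, 2.66], [-2.55, 2.55]. Speed limits (rad/s): [2.57, 2.57, 3.14, 3.14, 3.14, 3.14].

INTERFACE

Orientations are given as a rotation vector (axis times angle).
In Python, from workcell import bot, cams gives the robot as it stands.
- The arm moves only by the tool play_rows, never from a script. Its argument "motion" is a list of rows, each a list of 2 entries, a list of its own where there are three numbers: the shift along the world's x, y, z normalised to -1 to 1, where 1 is 400 mm, then the turn, a rotation vector about the world's x, y, z normalised to -1 to 1, where 1 is pi/4 rad. In form: [[[tx, ty, tz], [ax, ay, az]], ...]. A call has 1 to 10 rows; each row is the pose to reach, as a shift and turn from the pose commanded when the call began; what a row does not reach only later rows make up. A row lasts 1/8 s, in which the tool goes at most 62.5 mm and 10.7 degrees, less where a joint would pass 70% of its speed; a pose out of reach is approached as far as the arm can. A call with a number of a shift or a turn outside -1 to 1 is refused whole. A call with a gripper value outside its range is refused whole. "gripper" is the closure, from 0 (fully open) to 1 (shut), set as the call begins (left out, the last holds). The fingers move at their own pace and stop on an object; "squeeze" is the grip in N (left out, the last holds). Time passes only in rows, so rows that repeat a pose let the fingers close. It gives the time, the measured TCP pose, the force and the opening at its end, in the units of the state.
- bot.read_state(): the state, without advancing time (a new reading comes with each control period).
- cams.read_camera(name): name is "scene" or "top"; returns (picture, depth): 420x560x3 uint8, red, green, blue; 420x560 float32, m along the optical axis (not along the pixel's ray), 0 where there is no reading.
- cams.calibration(name): a dict with "mtx" (3x3 intrinsics, pixels), "k1" (the pictures are not rectified: a ray, as slopes to the right and down, at radius r is drawn at 1 + k1 r^2 times it, then the intrinsics apply), "R" (3x3) and "t" (3): a world point X has camera coordinates R X + t. Camera axes: x right, y down, z forward; pixel columns grow to the right and rows downward; lengths in m; the calibration is good to about 2 mm. A picture is of the moment at which its call begins. calibration takes no time and is no camera call.
- bot.finish_job(): hands the job in, once; it reports no verdict.
Trained networks look in the newest picture that a camera, given by its name, has taken for a name from the list of things; names that differ only in an ending like _2 or _b are one class to them, and where a whole thing is asked for, a point or a joint stands for the part that bears it (a point fixed in the world has none). Each returns a list of dicts, best first, with "conf" (0 to 1); they miss things now and then, are a little off and sometimes report something else, mostly with a low value. They report only what shows in the picture. A call takes as long as a camera call.
- cams.recognise(camera, label): "xyz" ([x, y, z] in m, in the coordinates of the camera as it stood for that picture, good to about 4 mm: the middle of the surface that is visible of it).
- cams.regions_of(camera, label): "mask" (420x560 bool, what is visible of it).
- cams.mark_of(camera, label): "xyz" ([x, y, z] in m, in the coordinates of the camera as it stood for that picture, good to about 4 mm: a listed point, or the origin of a listed thing).
The state is a dict: "time": time; "q": joint angles; "joint_vel": joint speeds; "joint_torque": joint torques, N m; "tool_pos": TCP position; "tcp_rot": TCP orientation; "wrist_force": force on the tool from outside, world axes, zero at the start; "torque": the same for the moment, N m; "width": opening from 0.0 (shut) to 1.0 (fully open).
Only numpy, scipy, OpenCV 4.12 (cv2) and the standard library are available. Lean on these libraries where they do the work, as an engineer would, in place of code of your own. Each camera call takes 0.05 s, during which the arm holds its last target.

TASK

Play the take on the crank organ for the recording: draw its stop knob fully out, then turn the crank three full turns clockwise (as seen facing the crank), neither running on nor slipping back at the heavy point. From the end of the first turn, which fills the reservoir, turn so steadily that the pointer of its top board floats between the two collars on the guide post until the third turn ends; then let go with the handle hanging straight down. The organ only stands on its rubber feet, so work with a light hand and do not shove it along the table, and leave everything else where it is.

Things in the scene. Friction and masses are not known exactly. Their poses are not given: they have to be found in the camera images.
- organ: Crank organ, a plywood case 220 mm (x) by 280 mm (y), 205 mm high, 8.4 kg, loose on rubber feet (some 20 N at the handle can shift it); pipes and a small bellows on top. Origin on the table below the crank axle, in the outer face of the wall that carries the crank. z up; own y points from that wall into the case, which spans y 0 to 280 mm and x -85 to +135 mm. The stop knob is on its -x face, towards the robot.
- hub (a point): Point on the crank's turning axis (along the organ's own y), 79 mm out from the case wall, level with the middle of the handle's length; 150 mm above the table. The handle hangs straight below it at the start and runs about it on a circle whose radius, the throw, is set by a clamp nut in the slotted crank arm anywhere from 57 to 93 mm: see or feel it.
- crank_nut (a point): Nut on the end of the axle, on the crank's axis, 36 mm out from the case wall. The flat crank arm runs 21 to 28 mm from the wall. The handle is a turned dark-wood bar 26 mm thick and 90 mm long, parallel to the axis, 34 to 124 mm out from the wall (its end nut to 130 mm). It spins freely on its pin, so a hand holding it need not turn.
- crank (a joint): Crank angle, rad, counting on over whole turns. 0: handle straight down; growing: clockwise seen facing the crank, so from below the handle goes to the organ's own -x side, up, over to +x and down. A weighted feeder inside hangs on the axle: it pulls the handle back by 5 to 17 N going up, most when level, and pushes it on as much going down, besides 2 to 4 N of drag. Let go near 0, it settles at 0.
- stop_knob (a point): Middle of the stop knob on the organ's front: a turned knob 27 mm across and 28 mm long (along the organ's own x) on a brass rod, 170 mm above the table, 28 mm in front of the case face when pushed in.
- stop (a joint): How far the stop knob is drawn, m: 0 pushed in, 0.025 fully out, at a hard end. It slides out along the organ's own -x, needs about 3 N, and stays where it is left.
- reservoir (a joint): Angle of the reservoir's top board, rad: 0 lying down. It is raised by the wind, that is by the crank's speed averaged over the last second or so: about 1.2 rad/s holds it near 0.2, and it goes in proportion. The low collar on the guide post is at 0.10, the high collar at 0.30.
- board_edge (a point): Steel pointer at the free edge of the reservoir's top board (a 150 by 120 mm plywood board on top of the case, hinged on the robot's side); it rides up a 6 mm steel guide post with two brass collars.
- can_a: Aluminium drinks can, 66 mm across, 115 mm high; a bystander. Origin under its centre.
- can_b: Slim steel drinks can, 54 mm across, 135 mm high; a bystander. Origin under its centre.
- mug: White mug, 80 mm across, 95 mm high; a bystander. Origin under its centre.
- mic: Microphone on a round desk stand, 110 mm across, 240 mm high; a bystander. Origin under its centre.
- headphones: Black headphones lying down, about 190 mm wide, 73 mm high; a bystander. Origin between the ear cups, on the table.
- plug: Metal cable plug without its cable, 19 mm thick, 70 mm long, lying down; a bystander.
- screwdriver: Screwdriver, 170 mm long, lying down; a bystander.

How it is judged:
On the way, in this order (a step that is already met when the one before it is completed fails the run):
1. the stop is drawn fully out (value of joint stop above 0.022 m), for 0.1 s.
2. the first turn is done and the reservoir's pointer floats between the collars (value of joint crank above 6.28 rad and value of joint reservoir between 0.1 and 0.3 rad), for 0.1 s.
3. three turns are done (value of joint crank above 18.5 rad), for 0.1 s.
At the end, for the whole second after the job is handed in: The stop is drawn at least 22 mm; the crank has been turned three turns and hangs at rest with its handle within 0.35 rad (20 degrees) of straight down; the organ's hub is within 8 mm of where it was (value of joint stop above 0.022 m and value of joint crank between 18.5 and 19.2 rad and velocity of joint crank between -0.15 and 0.15 rad/s and distance of hub from where it was at the start of the episode below 0.008 m); the robot touches nothing.
It fails at once if between the end of the first and the end of the third turn the reservoir's pointer leaves the space between the collars (value of joint crank between 6.6 and 18.2 rad and (value of joint reservoir below 0.095 rad or value of joint reservoir above 0.305 rad)).
It fails at once if the crank runs on (over 5 rad/s) or slips back (over 1.5 rad/s backwards) (velocity of joint crank above 5 rad/s or velocity of joint crank below -1.5 rad/s).
It fails at once if the organ is shoved along the table or lifted (its hub moved over 8 mm) (distance of hub from where it was at the start of the episode above 0.008 m).
It fails at once if something else on the table is moved over 20 mm (distance of any of can_a, can_b, mug, mic, headphones, plug, screwdriver from where it was at the start of the episode above 0.02 m).
It also fails if it takes over 72 s, if anything falls off the work surface, if the arm or the gripper's body presses on something with over 40 N, if the wrist force passes 120 N, or if a joint passes its speed limit or range.

## Working session

There is one attempt and no reset: what is moved stays moved. The work goes in short steps, Python scripts to look and compute and a tool call to move; the robot and the scene stay as the last step left them, time stands still between calls to the robot, and variables do not carry over. Pictures are saved under pics/ and viewed, and the job is handed in when it is done.

Besides the shell and the picture viewer there is one more tool, called after "Call:" in YAML: its name, and indented under it one key for each argument. play_rows: Moves the arm, as the interface text tells. Its arguments: {"type":"object","properties":{"motion":{"type":"array","items":{"type":"array"}},"gripper":{"type":"number"},"squeeze":{"type":"number"}},"required":["motion"]}

```bash
ls -la; mkdir -p pics; cat > h.py <<'E'
import numpy as np, cv2
from workcell import bot, cams
def toworld(cam,p):
    c=cams.calibration(cam); return np.array(c["R"]).T@(np.array(p)-np.array(c["t"]))
E
python3 - <<'E'
from h import *
print(bot.read_state())
for n in("scene","top"):
    im,d=cams.read_camera(n); cv2.imwrite(f"pics/{n}0.png",im[:,:,::-1]); 
    c=cams.calibration(n); print(n,c)
    for l in["organ","hub","crank_nut","stop_knob","board_edge","can_a","can_b","mug","mic","headphones","plug","screwdriver"]:
        r=cams.mark_of(n,l)
        print(n,l,[(np.round(toworld(n,x["xyz"]),3).tolist(),round(x["conf"],2)) for x in r[:3]])
E
```

```text
total 12
drwxr-xr-x  3 agent agent 4096 Dec  6 08:44 .
drwxr-xr-x 23 root  root  4096 Dec  6 08:44 ..
drwxr-xr-x  2 agent agent 4096 Dec  6 08:44 pics
{'time': 0.0, 'q': array([-1.14289810e+00,  2.64775404e-01,  1.60539239e+00, -2.00543353e-05,
        1.27374042e+00, -3.68987330e-02]), 'joint_vel': array([ 0.00019743, -0.00255775,  0.00065486, -0.0008343 ,  0.00053979,
       -0.00150757]), 'joint_torque': array([ 2.24938030e-04, -5.15109730e+01, -3.67316937e+01,  6.54136738e-05,
        1.28082640e-02,  1.45983552e-05]), 'tool_pos': array([ 0.30224245, -0.60270688,  0.22993714]), 'tcp_rot': array([-1.39263889,  0.86181436, -0.85864543]), 'wrist_force': array([ 0.72436613,  0.0402207 , -0.25539008]), 'torque': array([0.03185348, 0.03406395, 0.0108875 ]), 'width': 1.0001109224774607}
scene {'mtx': array([[412.34502967,   0.        , 284.37856916],
       [  0.        , 412.34502967, 211.79179204],
       [  0.        ,   0.        ,   1.        ]]), 'k1': -0.03329617777146848, 'R': array([[ 6.97067580e-01,  7.17005169e-01,  6.12660579e-04],
       [ 5.92040584e-01, -5.75095436e-01, -
[... 913 characters left out ...]
: array([-0.06893894,  0.55708181,  1.26559215])}
top organ [([0.581, 0.0, -0.0], 0.71)]
top hub [([0.583, -0.074, 0.148], 0.98)]
top crank_nut [([0.582, -0.038, 0.151], 0.68), ([0.531, -0.558, -0.007], 0.48)]
top stop_knob [([0.459, 0.042, 0.167], 0.66), ([0.352, 0.252, -0.0], 0.18)]
top board_edge [([0.681, 0.128, 0.226], 0.91)]
top can_a [([0.435, 0.422, 0.001], 0.79), ([0.54, 0.45, -0.002], 0.76)]
top can_b [([0.435, 0.422, 0.001], 0.79), ([0.54, 0.45, -0.002], 0.76)]
top mug [([0.645, 0.437, -0.001], 0.93)]
top mic [([0.687, -0.37, 0.001], 0.87), ([0.584, -0.075, 0.151], 0.35)]
top headphones [([0.531, -0.558, -0.006], 0.75)]
top plug [([0.428, -0.349, -0.002], 0.51)]
top screwdriver []
```

View pics/scene0.png

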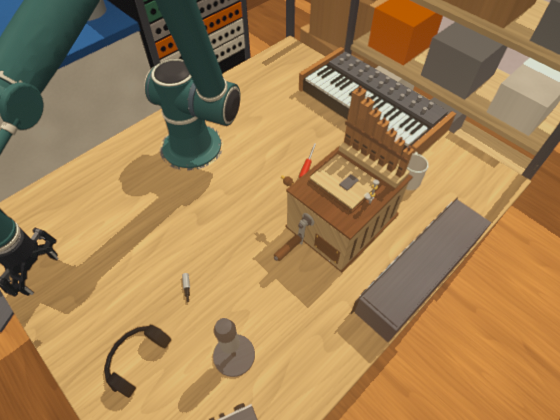

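View pics/top0.png

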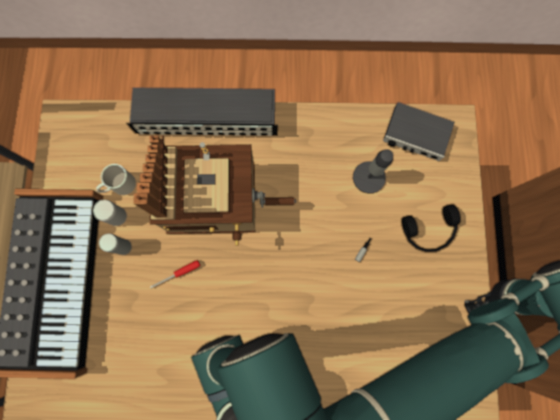

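```bash
cat >> h.py <<'E'
def cloud(cam,d):
    c=cams.calibration(cam);K=c["mtx"];k1=c["k1"]
    u,v=np.meshgrid(np.arange(560),np.arange(420))
    x=(u-K[0,2])/K[0,0];y=(v-K[1,2])/K[1,1]
    xu,yu=x.copy(),y.copy()
    for _ in range(10):
        s=1+k1*(xu**2+yu**2); xu,yu=x/s,y/s
    P=np.stack([xu*d,yu*d,d],-1)
    W=(P-np.array(c["t"]))@np.array(c["R"])
    W[d<=0]=np.nan
    return W
E
python3 - <<'E'
from h import *
from scipy.spatial.transform import Rotation as R
s=bot.read_state(); print(s["time"],np.round(R.from_rotvec(s["tcp_rot"]).as_matrix(),3))
for n in("scene","top"):
    im,d=cams.read_camera(n); W=cloud(n,d); np.savez(f"{n}.npz",im=im,W=W)
    # handle
    x,y,z=W[...,0],W[...,1],W[...,2]
    m=(y<-0.04)&(y>-0.125)&(z>0.04)&(z<0.2)&(abs(x-.583)<0.05)
    print(n,"handle",m.sum(),np.nanmedian(W[m],0))
    p=W[m]
    for a in np.arange(-.125,-.035,.01):
        q=p[(p[:,1]>=a)&(p[:,1]<a+.01)]
        if len(q): print(round(a,3),len(q),"x",np.round(np.percentile(q[:,0],[5,50,95]),4),"z",np.round(np.percentile(q[:,2],[5,50,95,100]),4))
    # knob
    m=(x>0.42)&(x<0.49)&(y>0)&(y<0.1)&(z>0.13)&(z<0.2)
    print("knob",m.sum(),np.round(np.percentile(W[m],[3,50,97],axis=0),4) if m.sum() else 0)
    # case top
    m=(abs(z-.205)<.006)&(x>.45)&(x<.76)&(y>-.05)&(y<.33)
    p=W[m][:,:2].astype(np.float32); print("top",len(p),cv2.minAreaRect(p),np.round(np.percentile(p,[1,99],axis=0),4))
    m=(z>.2)&(x>.47)&(x<.6)&(y>-.02)&(y<.25)
E
```

```text
1.3 [[ 0.448 -0.     0.894]
 [-0.894  0.     0.448]
 [-0.    -1.    -0.   ]]
scene handle 270 [ 0.58553084 -0.08439833  0.09318654]
-0.125 42 x [0.5733 0.5869 0.594 ] z [0.078  0.0917 0.0972 0.0986]
-0.115 33 x [0.5737 0.5873 0.5954] z [0.0842 0.0937 0.0977 0.0979]
-0.105 29 x [0.5734 0.5852 0.594 ] z [0.0863 0.094  0.0972 0.098 ]
-0.095 30 x [0.5744 0.586  0.5938] z [0.0847 0.0931 0.0981 0.0993]
-0.085 29 x [0.5706 0.5841 0.5935] z [0.0858 0.0923 0.0973 0.0973]
-0.075 30 x [0.5732 0.5855 0.5928] z [0.0821 0.0928 0.0963 0.1005]
-0.065 32 x [0.5724 0.5861 0.5935] z [0.0843 0.0924 0.0968 0.0973]
-0.055 31 x [0.5723 0.5844 0.5923] z [0.0859 0.0947 0.098  0.1   ]
-0.045 14 x [0.5709 0.5835 0.5926] z [0.0878 0.0944 0.0987 0.0991]
knob 93 [[0.437  0.0292 0.1661]
 [0.4617 0.0379 0.177 ]
 [0.475  0.0506 0.1835]]
top 3234 ((0.6039445400238037, 0.14133545756340027), (0.2294483482837677, 0.2845422029495239), 1.6397231817245483) [[0.4925 0.    ]
 [0.719  0.2634]]
top handle 234 [ 0.57672079 -0.07891149  0.09268737]
-0.125 21 x [0.5696 0.5774 0.5897] z [0.0875 0.0936 0.0999 0.1008]
-0.115 24 x [0.5688 0.578  0.5899] z [0.0874 0.0925 0.0978 0.1012]
-0.105 32 x [0.5688 0.5781 0.5904] z [0.0875 0.0932 0.0989 0.1024]
-0.095 24 x [0.5679 0.5781 0.5897] z [0.0901 0.0928 0.0968 0.0974]
-0.085 25 x [0.5685 0.5773 0.5898] z [0.0855 0.0915 0.0985 0.0995]
-0.075 34 x [0.5668 0.5766 0.5895] z [0.0806 0.092  0.0982 0.0998]
-0.065 29 x [0.5662 0.5767 0.5896] z [0.083  0.0926 0.0964 0.0982]
-0.055 27 x [0.5657 0.576  0.5901] z [0.086  0.0935 0.0971 0.0974]
-0.045 18 x [0.5655 0.5758 0.5888] z [0.0877 0.0923 0.0976 0.0977]
knob 137 [[0.434  0.0294 0.1685]
 [0.4585 0.0419 0.1765]
 [0.4892 0.086  0.1969]]
top 3597 ((0.6018526554107666, 0.1440105438232422), (0.22991834580898285, 0.2844885289669037), 1.9601266384124756) [[0.4867 0.0024]
 [0.7148 0.2657]]
```

```bash
python3 - <<'E'
from h import *
a=np.load("top.npz");im=a["im"];c=im[110:260,120:320];cv2.imwrite("pics/topc.png",cv2.resize(c[:,:,::-1],None,fx=4,fy=4,interpolation=cv2.INTER_CUBIC))
a=np.load("scene.npz");im=a["im"];c=im[130:280,260:420];cv2.imwrite("pics/scenec.png",cv2.resize(c[:,:,::-1],None,fx=4,fy=4,interpolation=cv2.INTER_CUBIC))
E
```

```text
(no output)
```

View pics/topc.png

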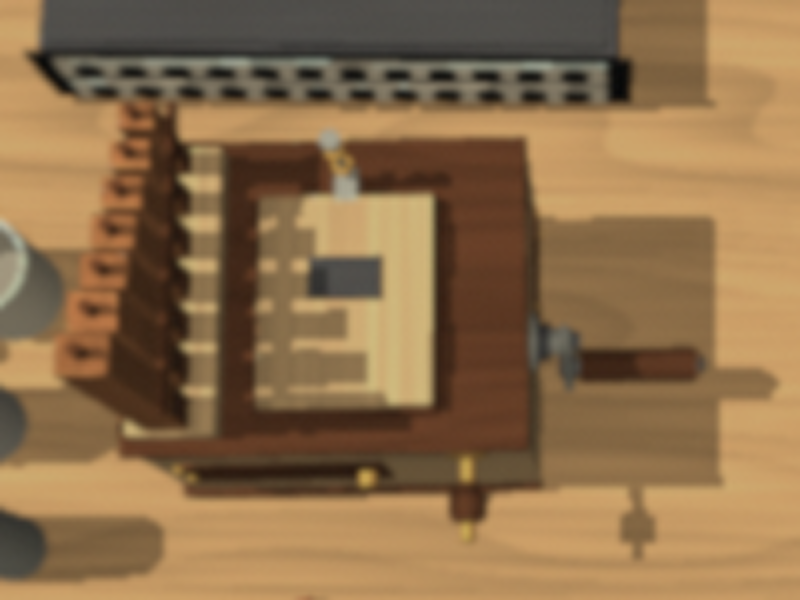

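View pics/scenec.png

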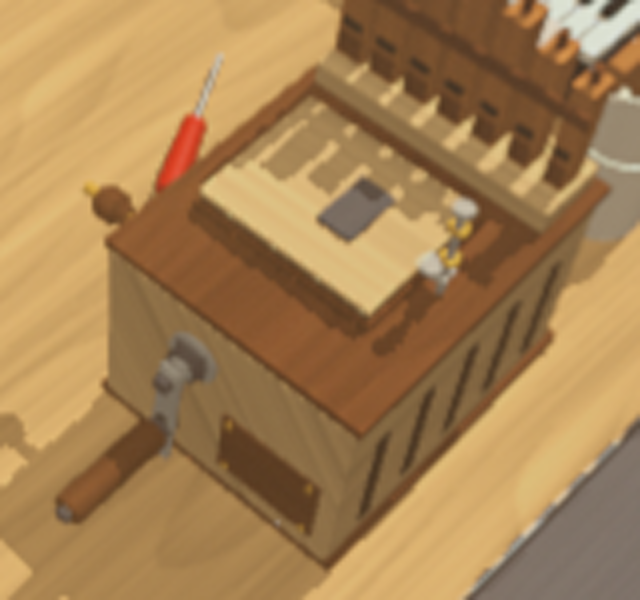

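```bash
python3 - <<'E'
from h import *
from scipy.optimize import least_squares
for n in("scene","top"):
    W=np.load(n+".npz")["W"]; x,y,z=W[...,0],W[...,1],W[...,2]
    m=(y<-0.045)&(y>-0.12)&(z>0.075)&(z<0.11)&(abs(x-.583)<0.03)
    p=W[m]
    for r in (None,.013):
        f=lambda v:(np.hypot(p[:,0]-v[0]+v[2]*(p[:,1]+.085),p[:,2]-v[1]-0*v[2])-(r or v[3]))
        s=least_squares(f,[.582,.084,.03,.013],loss="soft_l1",f_scale=.001); print(n,"cyl x,z,yaw,r",np.round(s.x,4),"rms",np.std(f(s.x)))
    t=(abs(z)<.015)&(x>.42)&(x<.56)&(y<-.05)&(y>-.3); print("table z",np.nanmedian(z[t]), np.nanstd(z[t]))
    t=(abs(z-.205)<.012)&(x>.51)&(x<.7)&(y<.04)&(y>.015); print("casetop z",np.nanmedian(z[t]))
    m=(x>0.43)&(x<0.475)&(y>0.02)&(y<0.065)&(z>0.14)&(z<0.2)
    k=W[m];f=lambda v:np.hypot(k[:,1]-v[0],k[:,2]-v[1])-.0135
    mm=(x>.448)&(x<.468)&m;k=W[mm];s=least_squares(f,[.042,.17],loss="soft_l1",f_scale=.001);print("knob",len(k),s.x)
E
```

```text
scene cyl x,z,yaw,r [0.5816 0.0837 0.037  0.0124] rms 0.0017020894553508477
scene cyl x,z,yaw,r [0.5814 0.083  0.0369 0.013 ] rms 0.0017177394167442288
table z -0.000303975331612847 0.0021676147948373613
casetop z 0.20447510601351748
knob 61 [0.04244088 0.16919393]
top cyl x,z,yaw,r [0.5797 0.084  0.0375 0.012 ] rms 0.0022770944555407
top cyl x,z,yaw,r [0.58   0.0828 0.037  0.013 ] rms 0.0023122646992257043
table z -0.0007109663537581844 0.0028037554586328554
casetop z 0.2043565376864958
knob 65 [0.041732   0.16894397]
```

Call:
play_rows:
  motion:
    - [[0.05,0.1,0.175],[0,0,-0.2]]
    - [[0.19,1.0,0.175],[0,0,-0.548]]
    - [[0.19,1.0,0.175],[0,0,-0.548]]
    - [[0.19,1.0,0.175],[0,0,-0.548]]
    - [[0.19,1.0,0.175],[0,0,-0.548]]
    - [[0.19,1.0,0.175],[0,0,-0.548]]
    - [[0.19,1.0,0.175],[0,0,-0.548]]
    - [[0.19,1.0,0.175],[0,0,-0.548]]
    - [[0.19,1.0,0.175],[0,0,-0.548]]
  gripper: 0.2
  squeeze: 30

```text
time: 2.52
tool_pos: [0.3787, -0.2035, 0.3016]
tcp_rot: [-1.226, 1.182, -1.184]
wrist_force: [-0.3, 0.3, -0.4]
width: 0.796
```

Call:
play_rows:
  motion:
    - [[0.185,0.614,-0.1],[0,0,0]]
    - [[0.185,0.614,-0.1],[0,0,0]]
    - [[0.185,0.614,-0.1],[0,0,0]]
    - [[0.185,0.614,-0.1],[0,0,0]]
    - [[0.185,0.614,-0.1],[0,0,0]]
    - [[0.185,0.614,-0.2],[0,0,0]]
    - [[0.185,0.614,-0.29],[0,0,0]]
    - [[0.185,0.614,-0.38],[0,0,0]]
    - [[0.185,0.614,-0.38],[0,0,0]]

```text
time: 3.65
tool_pos: [0.45, 0.04, 0.1462]
tcp_rot: [-1.23, 1.191, -1.183]
wrist_force: [-0.8, -0.6, 0.4]
width: 0.797
```

```bash
python3 - <<'E'
from h import *
from scipy.spatial.transform import Rotation as R
s=bot.read_state(); print(s["time"],s["tool_pos"],s["wrist_force"],np.round(R.from_rotvec(s["tcp_rot"]).as_matrix(),3))
im,d=cams.read_camera("scene");cv2.imwrite("pics/s1.png",cv2.resize(im[110:260,230:430,::-1],None,fx=4,fy=4))
E
```

```text
3.65 [0.45003849 0.0400167  0.14624031] [-0.78427437 -0.55411528  0.39300269] [[ 0.032 -0.007  0.999]
 [-1.    -0.001  0.032]
 [ 0.001 -1.    -0.007]]
```

View pics/s1.png

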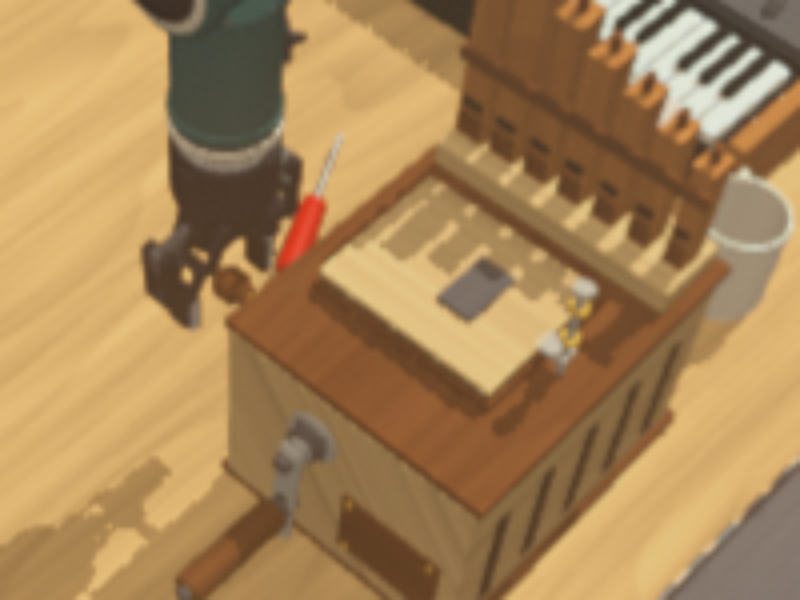

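Call:
play_rows:
  motion:
    - [[0.01,0.004,0],[0,0,0]]
    - [[0.01,0.004,0],[0,0,0]]
    - [[0.01,0.004,0],[0,0,0]]
    - [[0.01,0.004,0],[0,0,0]]
    - [[0.01,0.004,0],[0,0,0]]
    - [[0.01,0.004,0],[0,0,0]]
    - [[0.01,0.004,0],[0,0,0]]
    - [[0.01,0.004,0],[0,0,0]]
  gripper: 0.75
  squeeze: 20

```text
time: 4.7
tool_pos: [0.4586, 0.0413, 0.1517]
tcp_rot: [-1.226, 1.177, -1.189]
wrist_force: [-0.0, -9.6, 4.4]
width: 0.308
```

Call:
play_rows:
  motion:
    - [[0,-0.004,0],[0,0,0]]
    - [[-0.01,-0.005,0],[0,0,0]]
    - [[-0.02,-0.005,0],[0,0,0]]
    - [[-0.03,-0.006,0],[0,0,0]]
    - [[-0.04,-0.006,0],[0,0,0]]
    - [[-0.05,-0.006,0],[0,0,0]]
    - [[-0.055,-0.006,0],[0,0,0]]
    - [[-0.055,-0.006,0],[0,0,0]]

```text
time: 5.7
tool_pos: [0.4406, 0.0407, 0.1517]
tcp_rot: [-1.216, 1.172, -1.191]
wrist_force: [15.8, -5.3, -4.4]
width: 0.306
```

```bash
python3 - <<'E'
from h import *
im,d=cams.read_camera("scene");cv2.imwrite("pics/s2.png",cv2.resize(im[110:260,230:430,::-1],None,fx=4,fy=4))
W=cloud("scene",d)
r=cams.mark_of("scene","hub");print([(toworld("scene",x["xyz"]),x["conf"]) for x in r])
r=cams.mark_of("scene","stop_knob");print([(toworld("scene",x["xyz"]),x["conf"]) for x in r])
s=bot.read_state();print(s["tool_pos"],s["wrist_force"])
E
```

```text
[(array([ 0.58426267, -0.0769403 ,  0.14945876]), 0.67)]
[(array([0.44415003, 0.04112979, 0.16760679]), 0.39)]
[0.44054305 0.04069953 0.15171264] [14.89121835 -5.84590912 -4.39876573]
```

View pics/s2.png

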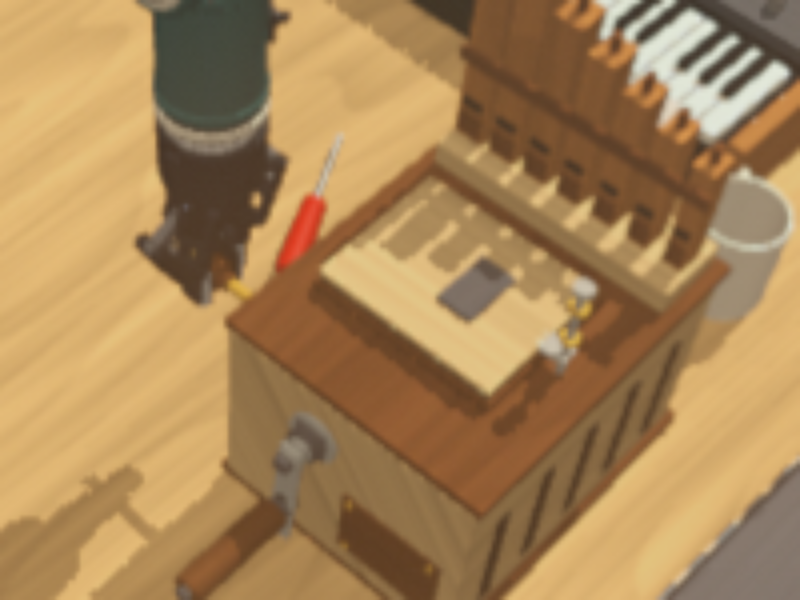

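Call:
play_rows:
  motion:
    - [[0,0,0],[0,0,0]]
    - [[-0.002,0,0],[0,0,0]]
    - [[-0.004,0,0],[0,0,0]]
    - [[-0.004,0,0],[0,0,0]]

```text
time: 6.35
tool_pos: [0.4405, 0.0407, 0.1518]
tcp_rot: [-1.214, 1.169, -1.193]
wrist_force: [19.7, -5.9, -8.1]
width: 0.309
```

```bash
python3 - <<'E'
from h import *
im,d=cams.read_camera("top");cv2.imwrite("pics/t2.png",cv2.resize(im[110:260,120:320,::-1],None,fx=4,fy=4))
for n in("stop_knob","hub","crank_nut"):
    r=cams.mark_of("top",n);print(n,[(toworld("top",x["xyz"]),x["conf"]) for x in r])
im,d=cams.read_camera("scene");cv2.imwrite("pics/s3.png",cv2.resize(im[150:210,260:320,::-1],None,fx=10,fy=10))
for n in("stop_knob","hub","crank_nut"):
    r=cams.mark_of("scene",n);print(n,[(toworld("scene",x["xyz"]),x["conf"]) for x in r])
im0=np.load("scene.npz")["im"];cv2.imwrite("pics/s30.png",cv2.resize(im0[150:210,260:320,::-1],None,fx=10,fy=10))
E
```

```text
stop_knob []
hub [(array([ 0.58267152, -0.07630183,  0.15028212]), 0.83), (array([0.54128717, 0.45142576, 0.00204492]), 0.56)]
crank_nut [(array([ 0.58277209, -0.03989183,  0.14910656]), 0.75)]
stop_knob [(array([0.44274592, 0.03970443, 0.16882615]), 0.6), (array([ 4.39505824e-01, -3.40540746e-01, -3.98073320e-04]), 0.47)]
hub [(array([ 0.58844197, -0.07891046,  0.14840903]), 0.85)]
crank_nut [(array([ 0.58250371, -0.03827038,  0.14878521]), 0.79)]
```

View pics/t2.png

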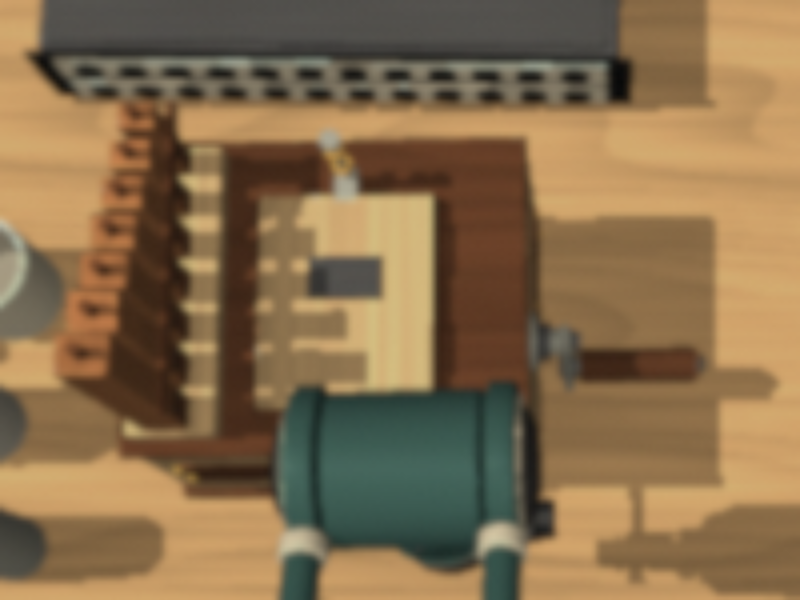

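View pics/s3.png

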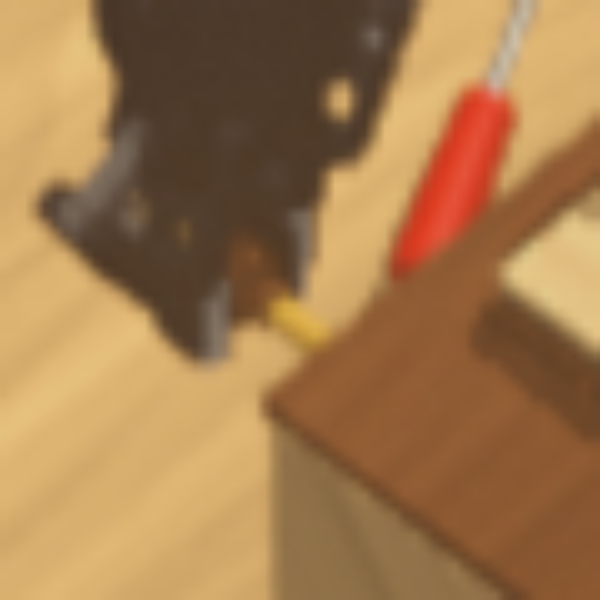

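View pics/s30.png

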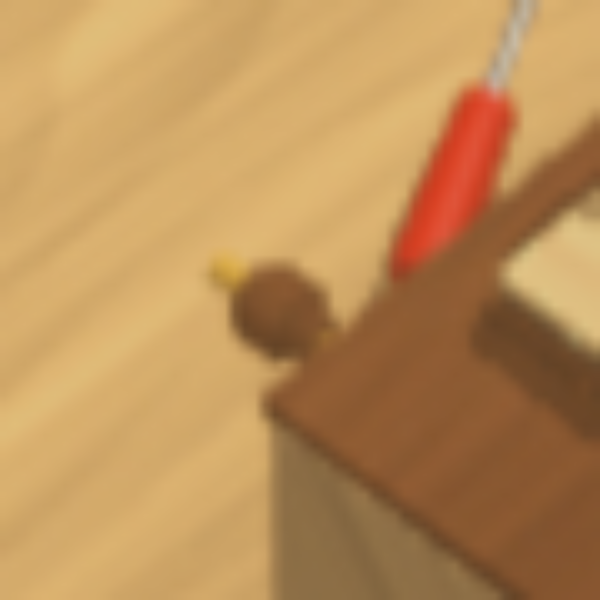

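Call:
play_rows:
  motion:
    - [[0.006,0,0],[0,0,0]]
    - [[0.006,0,0],[0,0,0]]
    - [[0.006,0,0],[0,0,0]]
    - [[0.006,0,0],[0,0,0]]
    - [[0.006,0,0.1],[0,0,0]]
    - [[0.006,0,0.25],[0,0,0]]
    - [[0.006,-0.15,0.28],[0,0,0]]
    - [[0.006,-0.3,0.28],[0,0,0]]
    - [[0.006,-0.3,0.28],[0,0,0]]
  gripper: 0.2

```text
time: 7.88
tool_pos: [0.4351, -0.0819, 0.2616]
tcp_rot: [-1.223, 1.187, -1.189]
wrist_force: [0.3, 1.0, 0.4]
width: 0.803
```

```bash
python3 - <<'E'
from h import *
for n in("top","scene"):
    im,d=cams.read_camera(n);W=cloud(n,d);np.savez(n+"2.npz",im=im,W=W)
    for l in("stop_knob","hub"):
        r=cams.mark_of(n,l);print(n,l,[(toworld(n,x["xyz"]),x["conf"]) for x in r])
    b=(slice(150,210),slice(260,320)) if n=="scene" else (slice(210,270),slice(210,270))
    im0=np.load(n+".npz")["im"]
    cv2.imwrite(f"pics/{n}k.png",cv2.resize(np.hstack([im0[b],im[b]])[:,:,::-1],None,fx=6,fy=6))
print(bot.read_state()["tool_pos"],bot.read_state()["time"],bot.read_state()["wrist_force"])
E
```

```text
top stop_knob [(array([0.44156838, 0.04139053, 0.16648469]), 0.42)]
top hub [(array([ 0.53851274,  0.45079481, -0.00145286]), 0.65), (array([ 0.53405746, -0.55878704, -0.00485658]), 0.52)]
scene stop_knob [(array([0.44518551, 0.0426315 , 0.1699969 ]), 0.56)]
scene hub [(array([ 0.585354  , -0.07758153,  0.14789101]), 0.82)]
[ 0.4352023  -0.07728874  0.26091015] 8.175 [ 0.85785731 -1.06245167 -0.27431607]
```

View pics/topk.png

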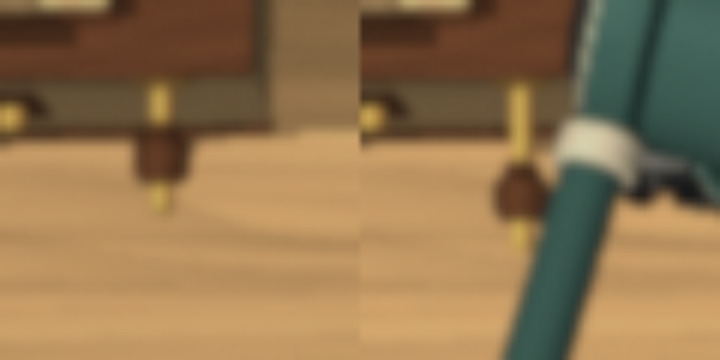

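View pics/scenek.png

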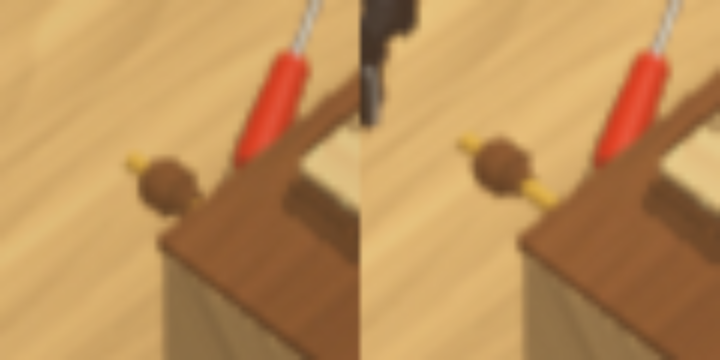

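```bash
python3 - <<'E'
from h import *
for n in("top","scene"):
  for s in("","2"):
    W=np.load(n+s+".npz")["W"];x,y,z=W[...,0],W[...,1],W[...,2]
    m=(x>.40)&(x<.5)&(y>.025)&(y<.06)&(z>.15)&(z<.2)
    p=W[m]; im=np.load(n+s+".npz")["im"][m].astype(int)
    yel=(im[:,0]-im[:,2]>70)&(im[:,1]>90)
    b=(~yel)
    k=p[b&(abs(p[:,1]-.042)<.013)]
    print(n,s,len(k),"x hist",np.histogram(k[:,0],np.arange(.41,.5,.005))[0],"wide:",np.round(np.percentile(k[:,0],[5,50,95]),4))
    # face x from the front face
    m=(z>.09)&(z<.19)&(x>.47)&(x<.52)&(y>.05)&(y<.2)
    print("   face",np.round(np.nanpercentile(W[m][:,0]+.034*W[m][:,1],[5,25,50,75]),4) if m.sum()>5 else None)
    m=(z>.09)&(z<.19)&(x>.5)&(x<.7)&(y>-.02)&(y<.04)
    print("   wall y-.034*(x-.58)",np.round(np.nanmedian(W[m][:,1]-.034*(W[m][:,0]-.5825)),4),np.round(np.nanpercentile(W[m][:,0],[2,98]),4))
E
```

```text
top  92 x hist [ 0  0  0  0  0  0  0 10 18 18 15  9  7  0  0  0 14  1] wide: [0.4478 0.4602 0.4927]
   face [0.4919 0.4943 0.4961 0.4965]
   wall y-.034*(x-.58) 0.0009 [0.5069 0.6955]
top 2 88 x hist [ 0  0  0  4 17 17 15 10 10  0  0  0  0  0  0  0 14  1] wide: [0.431  0.4423 0.4929]
   face [0.4924 0.4943 0.4959 0.4964]
   wall y-.034*(x-.58) 0.001 [0.581  0.6968]
scene  57 x hist [ 0  0  0  0  0  0  0  0  5 11 12 18  9  2  0  0  0  0] wide: [0.453  0.465  0.4741]
   face None
   wall y-.034*(x-.58) 0.0008 [0.505  0.6964]
scene 2 43 x hist [ 0  0  0  0  1  8  9 15  9  1  0  0  0  0  0  0  0  0] wide: [0.4357 0.4463 0.4538]
   face None
   wall y-.034*(x-.58) 0.0007 [0.5044 0.6963]
```

Call:
play_rows:
  motion:
    - [[0.1,-0.1,0],[0,0,0.24]]
    - [[0.2,-0.1,0],[0,0,0.48]]
    - [[0.3,-0.1,0],[0,0,0.72]]
    - [[0.367,-0.1,0],[0,0,0.95]]
    - [[0.367,-0.1,0],[0,0,1.0]]
    - [[0.367,-0.1,0],[0,0,1.0]]
  gripper: 0.1

```text
time: 8.93
tool_pos: [0.5824, -0.117, 0.2606]
tcp_rot: [-1.49, 0.587, -0.585]
wrist_force: [0.3, -0.8, 0.2]
width: 0.9
```

Call:
play_rows:
  motion:
    - [[0,0,0],[0,0,0.24]]
    - [[0,0,0],[0,0,0.48]]
    - [[0,0,0],[0,0,0.72]]
    - [[0,0,0],[0,0,0.95]]
    - [[0,0,0],[0,0,1.0]]
    - [[0,0,0],[0,0,1.0]]
    - [[0,0,0],[0,0,1.0]]

```text
time: 9.8
tool_pos: [0.582, -0.1181, 0.2613]
tcp_rot: [-1.571, -0.027, 0.027]
wrist_force: [0.4, -0.2, 0.2]
width: 0.899
```

```bash
python3 - <<'E'
from h import *
from scipy.spatial.transform import Rotation as R
s=bot.read_state(); print(s["time"],s["tool_pos"],s["q"],s["wrist_force"],np.round(R.from_rotvec(s["tcp_rot"]).as_matrix(),3))
E
```

```text
9.8 [ 0.58201266 -0.11812992  0.2613373 ] [-2.42194836e-01  9.40256283e-02  1.74700635e+00  1.26518673e-05
  1.30053304e+00 -2.76112123e-01] [ 0.40471485 -0.22162899  0.22746691] [[ 0.999  0.    -0.034]
 [ 0.034  0.     0.999]
 [ 0.    -1.     0.   ]]
```

Call:
play_rows:
  motion:
    - [[0,0.055,-0.15],[0,0,0]]
    - [[0,0.055,-0.25],[0,0,0]]
    - [[0,0.055,-0.35],[0,0,0]]
    - [[0,0.055,-0.43],[0,0,0]]
    - [[0,0.055,-0.498],[0,0,0]]
    - [[0,0.055,-0.498],[0,0,0]]
    - [[0,0.055,-0.498],[0,0,0]]
    - [[0,0.055,-0.498],[0,0,0]]

```text
time: 10.8
tool_pos: [0.5837, -0.0969, 0.064]
tcp_rot: [-1.571, -0.03, 0.024]
wrist_force: [0.9, 0.7, 0.7]
width: 0.903
```

```bash
python3 - <<'E'
from h import *
s=bot.read_state(); print(s["time"],s["tool_pos"],s["wrist_force"])
im,d=cams.read_camera("scene");cv2.imwrite("pics/s5.png",cv2.resize(im[130:280,230:430,::-1],None,fx=4,fy=4))
E
```

```text
10.8 [ 0.58368382 -0.09688669  0.06403731] [0.94625514 0.67205953 0.72642722]
```

View pics/s5.png

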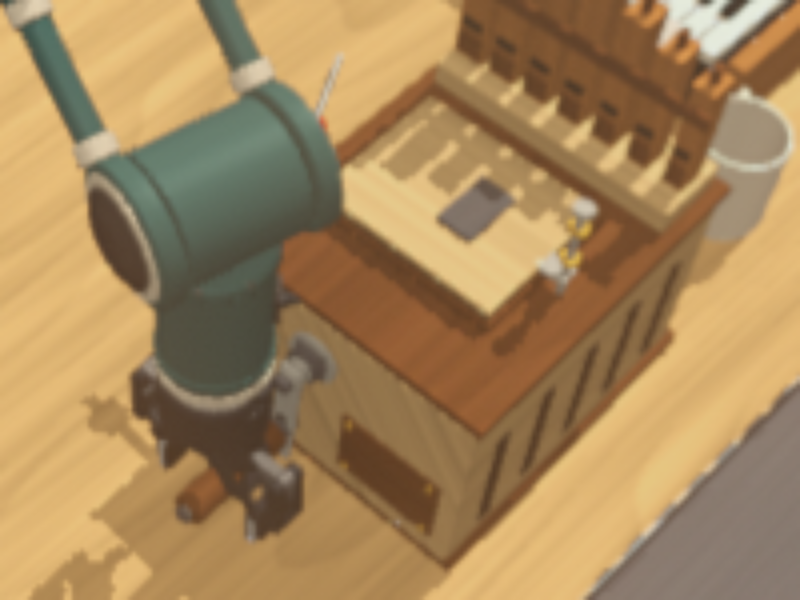

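```bash
python3 - <<'E'
from h import *
im,d=cams.read_camera("top");W=cloud("top",d);cv2.imwrite("pics/t5.png",im[:,:,::-1])
im,d=cams.read_camera("scene");W2=cloud("scene",d)
for n,w in(("top",W),("scene",W2)):
    x,y,z=w[...,0],w[...,1],w[...,2]
    m=(z>.24)&(z<.6)&(y>-.2)&(y<.15)&(x>.45)&(x<.75)
    p=w[m]
    for a in np.arange(.24,.5,.02):
        q=p[(p[:,2]>=a)&(p[:,2]<a+.02)]
        if len(q)>3: print(n,round(a,2),len(q),"x",np.round(np.percentile(q[:,0],[1,99]),3),"y",np.round(np.percentile(q[:,1],[1,99]),3))
E
```

```text
top 0.24 38 x [0.544 0.688] y [-0.131  0.135]
top 0.26 77 x [0.544 0.683] y [-0.128  0.133]
top 0.28 70 x [0.546 0.69 ] y [-0.125  0.135]
top 0.3 39 x [0.546 0.567] y [-0.12  -0.064]
top 0.32 42 x [0.546 0.566] y [-0.119 -0.064]
top 0.34 15 x [0.546 0.552] y [-0.114 -0.076]
top 0.36 54 x [0.542 0.554] y [-0.11  -0.069]
top 0.4 74 x [0.534 0.614] y [-0.155 -0.028]
top 0.42 480 x [0.538 0.627] y [-0.162 -0.029]
top 0.44 1436 x [0.523 0.616] y [-0.154 -0.032]
top 0.46 184 x [0.489 0.542] y [-0.139 -0.023]
top 0.48 104 x [0.464 0.514] y [-0.135 -0.024]
scene 0.24 92 x [0.568 0.689] y [-0.135  0.132]
scene 0.26 175 x [0.557 0.691] y [-0.134  0.132]
scene 0.28 163 x [0.568 0.691] y [-0.133  0.135]
scene 0.3 150 x [0.569 0.62 ] y [-0.133 -0.066]
scene 0.32 161 x [0.577 0.619] y [-0.133 -0.066]
scene 0.34 109 x [0.587 0.62 ] y [-0.132 -0.081]
scene 0.36 170 x [0.595 0.622] y [-0.139 -0.075]
scene 0.38 83 x [0.557 0.634] y [-0.164 -0.053]
scene 0.4 342 x [0.551 0.637] y [-0.166 -0.054]
scene 0.42 690 x [0.539 0.634] y [-0.164 -0.05 ]
scene 0.44 1489 x [0.519 0.621] y [-0.157 -0.034]
scene 0.46 280 x [0.461 0.541] y [-0.139 -0.026]
scene 0.48 336 x [0.451 0.514] y [-0.135 -0.019]
```

View pics/t5.png

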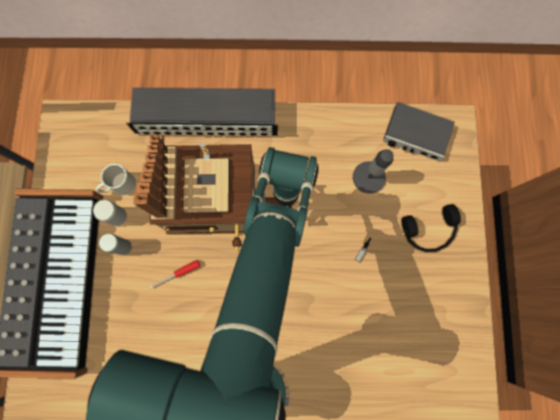

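Call:
play_rows:
  motion:
    - [[0,0,0],[0,0,0]]
    - [[0,0,0],[0,0,0]]
    - [[0,0,0],[0,0,0]]
    - [[0,0,0],[0,0,0]]
    - [[0,0,0],[0,0,0]]
    - [[0,0,0],[0,0,0]]
    - [[0,0,0],[0,0,0]]
    - [[0,0,0],[0,0,0]]
  gripper: 0.78
  squeeze: 45

```text
time: 11.95
tool_pos: [0.5822, -0.0965, 0.0621]
tcp_rot: [-1.571, -0.027, 0.027]
wrist_force: [0.1, 0.4, 0.6]
width: 0.293
```

```bash
python3 - <<'E'
from h import *
s=bot.read_state(); print(s["time"],s["tool_pos"],s["wrist_force"],s["torque"],s["width"])
E
```

```text
11.95 [ 0.58217974 -0.09654447  0.06209517] [0.1088158  0.4385082  0.59499632] [ 0.09660309 -0.04550776  0.00872365] 0.29271771196204754
```

```bash
cat > gen.py <<'E'
import sys,json,numpy as np
# usage gen.py th0 th1 nrows hx hz r   (mm rel. P0)
a,b,n,hx,hz,r=map(float,sys.argv[1:7]); n=int(n)
try: cmd=json.load(open("cmd.json"))
except: cmd=[0,0]
rows=[]
for t in np.linspace(a,b,n+1)[1:]:
    x=hx-r*np.sin(t); z=hz-r*np.cos(t)
    rows.append([[round((x-cmd[0])/400,3),round(.034*(x-cmd[0])/400,3)+0.0,round((z-cmd[1])/400,3)],[0,0,0]])
print(json.dumps(rows))
cmd=[cmd[0]+rows[-1][0][0]*400,cmd[1]+rows[-1][0][2]*400]
json.dump(cmd,open("cmd.json","w")); print("cmd",cmd)
E
cat > st.py <<'E'
# decode: force radial/tangential, angle from measured TCP. args: hx hz (mm rel P0)
import sys;from h import *
hx,hz=map(float,sys.argv[1:3]);s=bot.read_state();P0=np.array([.5822,-.0965,.0621])
p=(s["tool_pos"]-P0)*1e3;f=s["wrist_force"];dx,dz=p[0]-hx,p[2]-hz
th=np.arctan2(-dx,-dz);u=np.array([dx,dz])/np.hypot(dx,dz);tt=np.array([-np.cos(th),np.sin(th)])
F=np.array([f[0],f[2]])
import json;c=json.load(open("cmd.json"))
print("t",round(s["time"],2),"p",np.round(p,1),"cmd",np.round(c,1),"th",round(th,3),"rad",round(np.hypot(dx,dz),1),"F",np.round(f,1),"Frad(out+)",round(F@u,1),"Ftan(fwd+)",round(F@tt,1),"w",round(s["width"],3))
E
rm -f cmd.json; python3 gen.py 0 0.8 10 0 66.5 66.5
```

```text
[[[-0.013, 0.0, 0.001], [0, 0, 0]], [[-0.026, -0.001, 0.002], [0, 0, 0]], [[-0.04, -0.001, 0.005], [0, 0, 0]], [[-0.052, -0.002, 0.008], [0, 0, 0]], [[-0.065, -0.002, 0.013], [0, 0, 0]], [[-0.077, -0.003, 0.019], [0, 0, 0]], [[-0.088, -0.003, 0.025], [0, 0, 0]], [[-0.099, -0.003, 0.033], [0, 0, 0]], [[-0.11, -0.004, 0.041], [0, 0, 0]], [[-0.119, -0.004, 0.05], [0, 0, 0]]]
cmd [np.float64(-47.599999999999994), np.float64(20.0)]
```

Call:
play_rows:
  motion:
    - [[-0.013,0.0,0.001],[0,0,0]]
    - [[-0.026,-0.001,0.002],[0,0,0]]
    - [[-0.04,-0.001,0.005],[0,0,0]]
    - [[-0.052,-0.002,0.008],[0,0,0]]
    - [[-0.065,-0.002,0.013],[0,0,0]]
    - [[-0.077,-0.003,0.019],[0,0,0]]
    - [[-0.088,-0.003,0.025],[0,0,0]]
    - [[-0.099,-0.003,0.033],[0,0,0]]
    - [[-0.11,-0.004,0.041],[0,0,0]]
    - [[-0.119,-0.004,0.05],[0,0,0]]

```text
time: 13.2
tool_pos: [0.5373, -0.0972, 0.0832]
tcp_rot: [-1.569, -0.031, 0.02]
wrist_force: [11.6, 5.4, -3.0]
width: 0.29
```

```bash
python3 st.py 0 66.5; python3 gen.py 0.8 1.4 8 0 66.5 66.5
```

```text
t 13.2 p [-44.9  -0.7  21.1] cmd [-47.6  20. ] th 0.781 rad 63.9 F [11.6  5.4 -3. ] Frad(out+) -6.0 Ftan(fwd+) -10.3 w 0.29
[[[-0.009, 0.0, 0.01], [0, 0, 0]], [[-0.016, -0.001, 0.02], [0, 0, 0]], [[-0.023, -0.001, 0.03], [0, 0, 0]], [[-0.029, -0.001, 0.041], [0, 0, 0]], [[-0.034, -0.001, 0.052], [0, 0, 0]], [[-0.039, -0.001, 0.064], [0, 0, 0]], [[-0.042, -0.001, 0.076], [0, 0, 0]], [[-0.045, -0.002, 0.088], [0, 0, 0]]]
cmd [np.float64(-65.6), np.float64(55.199999999999996)]
```

Call:
play_rows:
  motion:
    - [[-0.009,0.0,0.01],[0,0,0]]
    - [[-0.016,-0.001,0.02],[0,0,0]]
    - [[-0.023,-0.001,0.03],[0,0,0]]
    - [[-0.029,-0.001,0.041],[0,0,0]]
    - [[-0.034,-0.001,0.052],[0,0,0]]
    - [[-0.039,-0.001,0.064],[0,0,0]]
    - [[-0.042,-0.001,0.076],[0,0,0]]
    - [[-0.045,-0.002,0.088],[0,0,0]]

```text
time: 14.2
tool_pos: [0.519, -0.0957, 0.1169]
tcp_rot: [-1.565, -0.031, 0.021]
wrist_force: [15.6, 13.1, -10.7]
width: 0.289
```

```bash
python3 st.py 0 66.5
```

```text
t 14.2 p [-63.2   0.8  54.8] cmd [-65.6  55.2] th 1.388 rad 64.3 F [ 15.6  13.1 -10.7] Frad(out+) -13.4 Ftan(fwd+) -13.4 w 0.289
```

```bash
cat > shift.py <<'E'
from h import *
# organ shift estimate: phase-correlate organ top patches vs initial
def patchshift(n,box,ref):
    im,d=cams.read_camera(n)
    a=cv2.cvtColor(np.load(ref)["im"],cv2.COLOR_RGB2GRAY).astype(np.float32);b=cv2.cvtColor(im,cv2.COLOR_RGB2GRAY).astype(np.float32)
    for bx in box:
        r0,r1,c0,c1=bx
        t=a[r0:r1,c0:c1];best=cv2.matchTemplate(cv2.resize(b[r0-6:r1+6,c0-6:c1+6],None,fx=4,fy=4,interpolation=cv2.INTER_CUBIC),cv2.resize(t,None,fx=4,fy=4,interpolation=cv2.INTER_CUBIC),cv2.TM_CCOEFF_NORMED)
        _,v,_,l=cv2.minMaxLoc(best);print(n,bx,"shift px (col,row)",l[0]/4-6,l[1]/4-6,round(v,3))
    return im
im=patchshift("top",[(145,170,148,250),(150,215,150,180),(168,180,235,256)],"top.npz");cv2.imwrite("pics/t6.png",im[:,:,::-1])
im=patchshift("scene",[(180,235,345,408),(150,190,330,380),(232,268,300,345)],"scene.npz");cv2.imwrite("pics/s6.png",cv2.resize(im[130:280,230:430,::-1],None,fx=4,fy=4))
E
python3 shift.py
```

```text
top (145, 170, 148, 250) shift px (col,row) -0.5 -0.5 0.967
top (150, 215, 150, 180) shift px (col,row) 0.0 0.0 1.0
top (168, 180, 235, 256) shift px (col,row) 0.25 0.75 0.906
scene (180, 235, 345, 408) shift px (col,row) 0.75 -2.25 0.911
scene (150, 190, 330, 380) shift px (col,row) 0.0 -1.0 0.858
scene (232, 268, 300, 345) shift px (col,row) 0.0 0.0 0.985
```

View pics/s6.png

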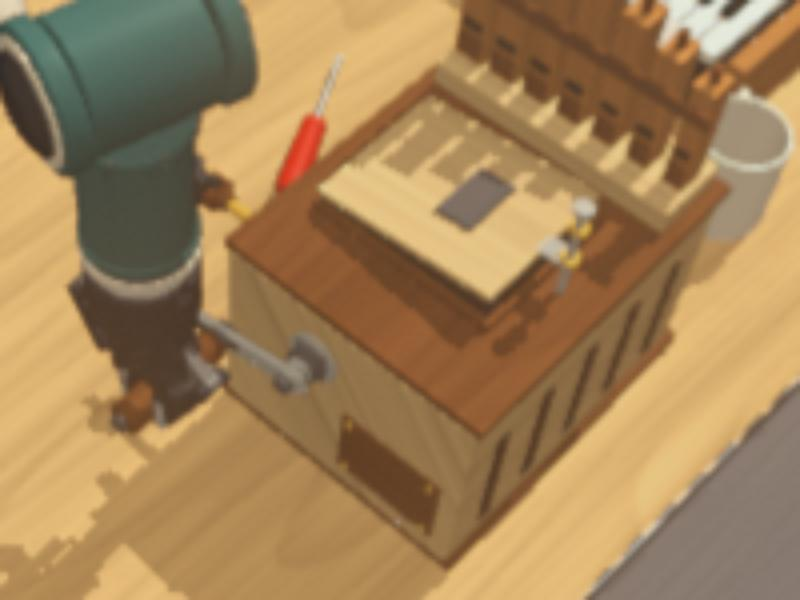

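```bash
cat > gen.py <<'E'
import sys,json,numpy as np
# usage gen.py th1 nrows hx hz r y1 [n_accel]  (mm rel. P0); starts from stored command, blending offset onto circle
b,n,hx,hz,r,y1=map(float,sys.argv[1:7]); n=int(n)
c=json.load(open("cmd.json")); x0,z0,y0,a=c
if len(sys.argv)>7: a=float(sys.argv[7])
ox=x0-(hx-r*np.sin(a)); oz=z0-(hz-r*np.cos(a))
rows=[]
for i,t in enumerate(np.linspace(a,b,n+1)[1:],1):
    k=max(0,1-i/min(n,6)); x=hx-r*np.sin(t)+ox*k; z=hz-r*np.cos(t)+oz*k; y=y0+(y1-y0)*min(1,i/min(n,6))
    rows.append([[round((v)/400,3)+0.0 for v in (x-x0,y-y0,z-z0)],[0,0,0]])
print(json.dumps(rows)); l=rows[-1][0]
c=[x0+l[0]*400,z0+l[2]*400,y0+l[1]*400,b]
json.dump(c,open("cmd.json","w")); print("cmd",np.round(c,2), "start offset",round(ox,1),round(oz,1),"omega",(b-a)/n*8)
E
echo '[-65.6,55.2,-2.4,1.4]' > cmd.json; python3 gen.py 2.2 10 3.5 68 68 0
```

```text
[[[-0.001, 0.001, 0.014], [0, 0, 0]], [[-0.001, 0.002, 0.028], [0, 0, 0]], [[0.001, 0.003, 0.042], [0, 0, 0]], [[0.003, 0.004, 0.056], [0, 0, 0]], [[0.006, 0.005, 0.07], [0, 0, 0]], [[0.011, 0.006, 0.084], [0, 0, 0]], [[0.015, 0.006, 0.097], [0, 0, 0]], [[0.021, 0.006, 0.109], [0, 0, 0]], [[0.028, 0.006, 0.121], [0, 0, 0]], [[0.035, 0.006, 0.132], [0, 0, 0]]]
cmd [-51.6 108.    0.    2.2] start offset -2.1 -1.2 omega 0.6400000000000002
```

Call:
play_rows:
  motion:
    - [[-0.001,0.001,0.014],[0,0,0]]
    - [[-0.001,0.002,0.028],[0,0,0]]
    - [[0.001,0.003,0.042],[0,0,0]]
    - [[0.003,0.004,0.056],[0,0,0]]
    - [[0.006,0.005,0.07],[0,0,0]]
    - [[0.011,0.006,0.084],[0,0,0]]
    - [[0.015,0.006,0.097],[0,0,0]]
    - [[0.021,0.006,0.109],[0,0,0]]
    - [[0.028,0.006,0.121],[0,0,0]]
    - [[0.035,0.006,0.132],[0,0,0]]

```text
time: 15.55
tool_pos: [0.5268, -0.0922, 0.1648]
tcp_rot: [-1.563, -0.021, 0.034]
wrist_force: [5.6, 13.5, -18.0]
width: 0.292
```

```bash
python3 st.py 3.5 68; python3 gen.py 2.8 8 3.5 68 68 0
```

```text
t 15.55 p [-55.4   4.3 102.7] cmd [-51.6 108.    0.    2.2] th 2.103 rad 68.4 F [  5.6  13.5 -18. ] Frad(out+) -14.0 Ftan(fwd+) -12.7 w 0.292
[[[0.008, 0.0, 0.01], [0, 0, 0]], [[0.017, 0.0, 0.019], [0, 0, 0]], [[0.026, 0.0, 0.028], [0, 0, 0]], [[0.036, 0.0, 0.036], [0, 0, 0]], [[0.046, 0.0, 0.043], [0, 0, 0]], [[0.058, 0.0, 0.05], [0, 0, 0]], [[0.069, 0.0, 0.055], [0, 0, 0]], [[0.081, 0.0, 0.06], [0, 0, 0]]]
cmd [-19.2 132.    0.    2.8] start offset -0.1 -0.0 omega 0.5999999999999996
```

Call:
play_rows:
  motion:
    - [[0,0.004,0],[0,0,0]]
    - [[0,0.008,0],[0,0,0]]
    - [[0,0.01,0],[0,0,0]]
    - [[0,0.01,0],[0,0,0]]

```text
time: 16.05
tool_pos: [0.5283, -0.0916, 0.1676]
tcp_rot: [-1.569, -0.023, 0.031]
wrist_force: [3.5, 5.5, -13.7]
width: 0.291
```

```bash
echo '[-51.6,108.0,4.0,2.2]'>cmd.json; python3 st.py 3.5 68;python3 -c "
from h import *
s=bot.read_state();print(s['torque'],s['joint_torque'],s['q'])
from scipy.spatial.transform import Rotation as R
print(np.round(R.from_rotvec(s['tcp_rot']).as_matrix(),3))"; python3 shift.py
```

```text
t 16.05 p [-53.9   4.9 105.5] cmd [-51.6 108.    4.    2.2] th 2.15 rad 68.6 F [  3.5   5.5 -13.7] Frad(out+) -10.5 Ftan(fwd+) -9.6 w 0.291
[ 0.45620848 -0.33641118  0.12085939] [ -3.06668758 -45.05076885 -40.74269056  -1.32251333   0.53875839
   0.143944  ] [-2.18669988e-01  5.52831811e-02  1.96581086e+00  1.01121343e-03
  1.12576013e+00 -2.53816610e-01]
[[ 0.999 -0.005 -0.035]
 [ 0.035  0.002  0.999]
 [-0.005 -1.     0.002]]
top (145, 170, 148, 250) shift px (col,row) -0.5 -0.25 0.977
top (150, 215, 150, 180) shift px (col,row) 0.0 0.0 1.0
top (168, 180, 235, 256) shift px (col,row) 1.75 4.5 0.851
scene (180, 235, 345, 408) shift px (col,row) 0.5 -1.5 0.941
scene (150, 190, 330, 380) shift px (col,row) 0.0 -0.75 0.9
scene (232, 268, 300, 345) shift px (col,row) 0.0 0.0 0.985
```

View pics/s6.png

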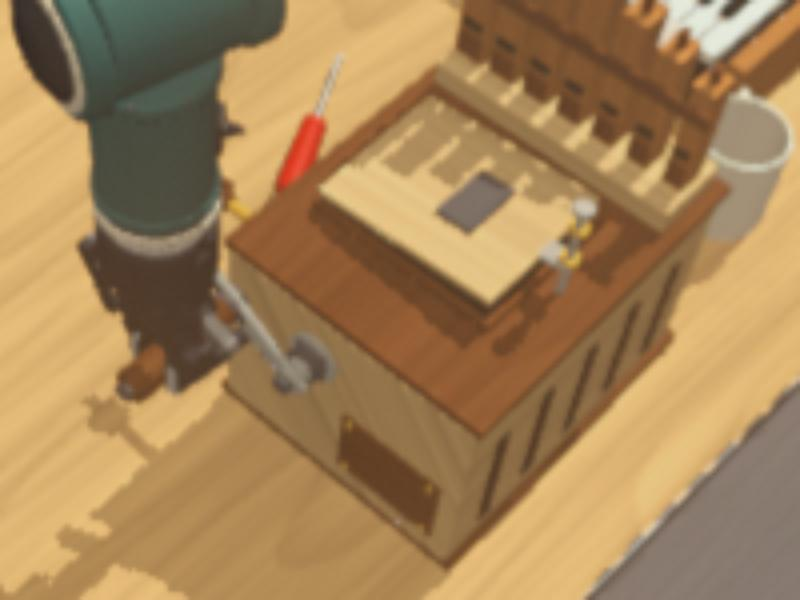

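```bash
python3 gen.py 3.0 10 3.5 67 66.5 6
```

```text
[[[0.009, 0.001, 0.01], [0, 0, 0]], [[0.018, 0.002, 0.019], [0, 0, 0]], [[0.029, 0.003, 0.027], [0, 0, 0]], [[0.04, 0.003, 0.034], [0, 0, 0]], [[0.051, 0.004, 0.041], [0, 0, 0]], [[0.064, 0.005, 0.046], [0, 0, 0]], [[0.076, 0.005, 0.052], [0, 0, 0]], [[0.088, 0.005, 0.056], [0, 0, 0]], [[0.101, 0.005, 0.06], [0, 0, 0]], [[0.114, 0.005, 0.062], [0, 0, 0]]]
cmd [ -6.  132.8   6.    3. ] start offset -1.3 1.9 omega 0.6399999999999999
```

Call:
play_rows:
  motion:
    - [[0.009,0.001,0.01],[0,0,0]]
    - [[0.018,0.002,0.019],[0,0,0]]
    - [[0.029,0.003,0.027],[0,0,0]]
    - [[0.04,0.003,0.034],[0,0,0]]
    - [[0.051,0.004,0.041],[0,0,0]]
    - [[0.064,0.005,0.046],[0,0,0]]
    - [[0.076,0.005,0.052],[0,0,0]]
    - [[0.088,0.005,0.056],[0,0,0]]
    - [[0.101,0.005,0.06],[0,0,0]]
    - [[0.114,0.005,0.062],[0,0,0]]

```text
time: 17.4
tool_pos: [0.5762, -0.0896, 0.1961]
tcp_rot: [-1.569, -0.027, 0.027]
wrist_force: [-2.5, 7.7, -7.5]
width: 0.29
```

```bash
python3 st.py 3.5 67; python3 gen.py 3.8 10 3.5 67 66.5 6
```

```text
t 17.4 p [ -6.    6.9 134. ] cmd [ -6.  132.8   6.    3. ] th 3.001 rad 67.6 F [-2.5  7.7 -7.5] Frad(out+) -7.0 Ftan(fwd+) -3.5 w 0.29
[[[0.013, 0.0, 0.001], [0, 0, 0]], [[0.027, 0.0, 0.002], [0, 0, 0]], [[0.04, 0.0, 0.001], [0, 0, 0]], [[0.053, 0.0, -0.001], [0, 0, 0]], [[0.066, 0.0, -0.004], [0, 0, 0]], [[0.079, 0.0, -0.008], [0, 0, 0]], [[0.091, 0.0, -0.013], [0, 0, 0]], [[0.103, 0.0, -0.018], [0, 0, 0]], [[0.115, 0.0, -0.025], [0, 0, 0]], [[0.125, 0.0, -0.033], [0, 0, 0]]]
cmd [ 44.  119.6   6.    3.8] start offset -0.1 -0.0 omega 0.6399999999999999
```

Call:
play_rows:
  motion:
    - [[0.013,0.001,0.001],[0,0,0]]
    - [[0.027,0.001,0.002],[0,0,0]]
    - [[0.04,0.002,0.001],[0,0,0]]
    - [[0.053,0.002,-0.001],[0,0,0]]
    - [[0.066,0.003,-0.004],[0,0,0]]
    - [[0.079,0.003,-0.008],[0,0,0]]
    - [[0.091,0.004,-0.013],[0,0,0]]
    - [[0.103,0.004,-0.018],[0,0,0]]
    - [[0.115,0.004,-0.025],[0,0,0]]
    - [[0.125,0.004,-0.033],[0,0,0]]

```text
time: 18.65
tool_pos: [0.6273, -0.0883, 0.1829]
tcp_rot: [-1.569, -0.028, 0.025]
wrist_force: [0.3, 5.2, -9.3]
width: 0.288
```

```bash
echo '[44,119.6,7.6,3.8]'>cmd.json; python3 st.py 3.5 67; python3 gen.py 4.6 10 3.5 67 66.5 8
```

```text
t 18.65 p [ 45.1   8.2 120.8] cmd [ 44.  119.6   7.6   3.8] th -2.484 rad 68.0 F [ 0.3  5.2 -9.3] Frad(out+) -7.1 Ftan(fwd+) 6.0 w 0.288
[[[0.01, 0.0, -0.009], [0, 0, 0]], [[0.02, 0.0, -0.018], [0, 0, 0]], [[0.029, 0.001, -0.028], [0, 0, 0]], [[0.037, 0.001, -0.039], [0, 0, 0]], [[0.044, 0.001, -0.05], [0, 0, 0]], [[0.05, 0.001, -0.062], [0, 0, 0]], [[0.055, 0.001, -0.074], [0, 0, 0]], [[0.059, 0.001, -0.087], [0, 0, 0]], [[0.062, 0.001, -0.1], [0, 0, 0]], [[0.064, 0.001, -0.113], [0, 0, 0]]]
cmd [69.6 74.4  8.   4.6] start offset -0.2 0.0 omega 0.6399999999999999
```

Call:
play_rows:
  motion:
    - [[0.01,0.0,-0.009],[0,0,0]]
    - [[0.02,0.0,-0.018],[0,0,0]]
    - [[0.029,-0.001,-0.028],[0,0,0]]
    - [[0.037,-0.001,-0.039],[0,0,0]]
    - [[0.044,-0.002,-0.05],[0,0,0]]
    - [[0.05,-0.002,-0.062],[0,0,0]]
    - [[0.055,-0.003,-0.074],[0,0,0]]
    - [[0.059,-0.003,-0.087],[0,0,0]]
    - [[0.062,-0.003,-0.1],[0,0,0]]
    - [[0.064,-0.003,-0.113],[0,0,0]]

```text
time: 19.9
tool_pos: [0.6523, -0.0906, 0.1367]
tcp_rot: [-1.571, -0.028, 0.026]
wrist_force: [-0.5, 2.2, -8.0]
width: 0.29
```

```bash
echo '[69.6,74.4,6.4,4.6]'>cmd.json; python3 st.py 3.5 67
```

```text
t 19.9 p [70.1  5.9 74.6] cmd [69.6 74.4  6.4  4.6] th -1.684 rad 67.1 F [-0.5  2.2 -8. ] Frad(out+) -1.4 Ftan(fwd+) 7.9 w 0.29
```

```bash
python3 - <<'E'
import numpy as np
from scipy.optimize import least_squares
p=np.array([(0,0),(-44.9,21.1),(-63.2,54.8),(-53.9,105.5),(-6,134),(45.1,120.8),(70.1,74.6)],float)
s=least_squares(lambda v:np.hypot(p[:,0]-v[0],p[:,1]-v[1])-v[2],[3,67,67]);print(s.x,s.fun)
E
sed -i 's/; y=y0+(y1-y0).*$/; y=.034*x+.053*z/' gen.py; cp cmd.json cmd0.json; python3 gen.py 5.95 10 3.5 67 66.7 0
```

```text
[ 2.99216197 67.78427431 67.48902618] [ 0.36125663 -0.60793284 -0.03538516  0.76926312 -0.66551755  0.2142765
 -0.03596071]
[[[0.001, -0.001, -0.022], [0, 0, 0]], [[-0.001, -0.003, -0.045], [0, 0, 0]], [[-0.006, -0.004, -0.067], [0, 0, 0]], [[-0.014, -0.005, -0.088], [0, 0, 0]], [[-0.024, -0.007, -0.107], [0, 0, 0]], [[-0.037, -0.008, -0.126], [0, 0, 0]], [[-0.053, -0.01, -0.142], [0, 0, 0]], [[-0.071, -0.011, -0.156], [0, 0, 0]], [[-0.09, -0.012, -0.167], [0, 0, 0]], [[-0.111, -0.013, -0.176], [0, 0, 0]]]
cmd [25.2   4.    1.2   5.95] start offset -0.2 -0.1 omega 1.0800000000000005
```

Call:
play_rows:
  motion:
    - [[0.001,-0.001,-0.022],[0,0,0]]
    - [[-0.001,-0.003,-0.045],[0,0,0]]
    - [[-0.006,-0.004,-0.067],[0,0,0]]
    - [[-0.014,-0.005,-0.088],[0,0,0]]
    - [[-0.024,-0.007,-0.107],[0,0,0]]
    - [[-0.037,-0.008,-0.126],[0,0,0]]
    - [[-0.053,-0.01,-0.142],[0,0,0]]
    - [[-0.071,-0.011,-0.156],[0,0,0]]
    - [[-0.09,-0.012,-0.167],[0,0,0]]
    - [[-0.111,-0.013,-0.176],[0,0,0]]

```text
time: 21.15
tool_pos: [0.6083, -0.0961, 0.0667]
tcp_rot: [-1.572, -0.029, 0.024]
wrist_force: [1.1, -4.4, -3.1]
width: 0.29
```

```bash
python3 st.py 3.2 67.4; cp cmd.json cmd0.json; python3 gen.py 7.45 10 3.2 67.4 67 0
```

```text
t 21.15 p [26.1  0.4  4.6] cmd [25.2  4.   1.2  6. ] th -0.349 rad 66.9 F [ 1.1 -4.4 -3.1] Frad(out+) 3.3 Ftan(fwd+) 0.1 w 0.29
[[[-0.024, -0.001, -0.006], [0, 0, 0]], [[-0.049, -0.002, -0.009], [0, 0, 0]], [[-0.074, -0.003, -0.008], [0, 0, 0]], [[-0.099, -0.004, -0.003], [0, 0, 0]], [[-0.123, -0.004, 0.005], [0, 0, 0]], [[-0.145, -0.004, 0.017], [0, 0, 0]], [[-0.165, -0.004, 0.032], [0, 0, 0]], [[-0.183, -0.004, 0.05], [0, 0, 0]], [[-0.197, -0.003, 0.07], [0, 0, 0]], [[-0.209, -0.003, 0.093], [0, 0, 0]]]
cmd [-58.4   41.2    0.     7.45] start offset 0.1 -0.1 omega 1.2
```

Call:
play_rows:
  motion:
    - [[-0.024,-0.001,-0.006],[0,0,0]]
    - [[-0.049,-0.002,-0.009],[0,0,0]]
    - [[-0.074,-0.003,-0.008],[0,0,0]]
    - [[-0.099,-0.004,-0.003],[0,0,0]]
    - [[-0.123,-0.004,0.005],[0,0,0]]
    - [[-0.145,-0.004,0.017],[0,0,0]]
    - [[-0.165,-0.004,0.032],[0,0,0]]
    - [[-0.183,-0.004,0.05],[0,0,0]]
    - [[-0.197,-0.003,0.07],[0,0,0]]
    - [[-0.209,-0.003,0.093],[0,0,0]]

```text
time: 22.4
tool_pos: [0.5248, -0.0969, 0.1031]
tcp_rot: [-1.571, -0.029, 0.023]
wrist_force: [5.6, -2.0, -11.3]
width: 0.292
```

```bash
python3 st.py 3.2 67.4; cp cmd.json cmd0.json; python3 gen.py 8.95 10 3.2 67.4 67 0; python3 -c "
from h import *
im,d=cams.read_camera('scene');cv2.imwrite('pics/r1.png',cv2.resize(im[140:220,300:420,::-1],None,fx=6,fy=6,interpolation=cv2.INTER_CUBIC))"
```

```text
t 22.4 p [-57.4  -0.4  41. ] cmd [-58.4  41.2   0.    7.4] th 1.16 rad 66.1 F [  5.6  -2.  -11.3] Frad(out+) -0.6 Ftan(fwd+) -12.6 w 0.292
[[[-0.008, 0.001, 0.024], [0, 0, 0]], [[-0.013, 0.003, 0.048], [0, 0, 0]], [[-0.013, 0.004, 0.073], [0, 0, 0]], [[-0.01, 0.005, 0.098], [0, 0, 0]], [[-0.004, 0.007, 0.122], [0, 0, 0]], [[0.007, 0.008, 0.145], [0, 0, 0]], [[0.02, 0.01, 0.166], [0, 0, 0]], [[0.037, 0.012, 0.185], [0, 0, 0]], [[0.056, 0.013, 0.201], [0, 0, 0]], [[0.077, 0.014, 0.214], [0, 0, 0]]]
cmd [-27.6  126.8    5.6    8.95] start offset 0.0 0.1 omega 1.1999999999999993
```

View pics/r1.png

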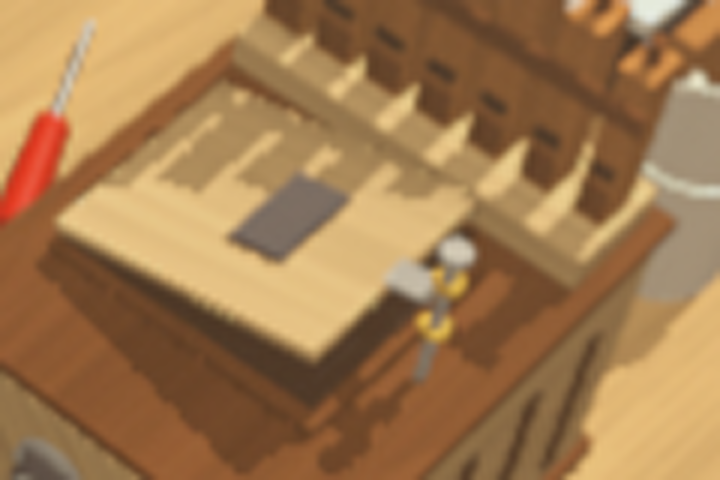

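```bash
python3 -c "
from h import *
r=cams.mark_of('scene','board_edge');print([(toworld('scene',x['xyz']),x['conf']) for x in r])
im,d=cams.read_camera('scene');W=cloud('scene',d)
W0=np.load('scene2.npz')['W']
for w in(W0,W):
    x,y,z=w[...,0],w[...,1],w[...,2]
    m=(y>.07)&(y<.17)&(x>.53)&(x<.645)&(z>.21)
    p=np.polyfit(x[m],z[m],1);print(p[0],np.polyval(p,[.51,.66]))
"
```

```text
[(array([0.67538061, 0.1300535 , 0.26211607]), 0.82)]
0.008462226895743375 [0.22450511 0.22577445]
0.19009096884813545 [0.22476549 0.25327914]
```

Call:
play_rows:
  motion:
    - [[-0.008,0.001,0.024],[0,0,0]]
    - [[-0.013,0.003,0.048],[0,0,0]]
    - [[-0.013,0.004,0.073],[0,0,0]]
    - [[-0.01,0.005,0.098],[0,0,0]]
    - [[-0.004,0.007,0.122],[0,0,0]]
    - [[0.007,0.008,0.145],[0,0,0]]
    - [[0.02,0.01,0.166],[0,0,0]]
    - [[0.037,0.012,0.185],[0,0,0]]
    - [[0.056,0.013,0.201],[0,0,0]]
    - [[0.077,0.014,0.214],[0,0,0]]

```text
time: 23.8
tool_pos: [0.5539, -0.0901, 0.1896]
tcp_rot: [-1.569, -0.025, 0.03]
wrist_force: [-4.8, 2.1, -9.2]
width: 0.294
```

```bash
python3 st.py 3.2 67.4; cp cmd.json cmd0.json; python3 gen.py 10.45 10 3.2 67.4 67 0
```

```text
t 23.8 p [-28.3   6.4 127.5] cmd [-27.6 126.8   5.6   9. ] th 2.659 rad 67.8 F [-4.8  2.1 -9.2] Frad(out+) -6.0 Ftan(fwd+) -8.5 w 0.294
[[[0.023, 0.002, 0.01], [0, 0, 0]], [[0.048, 0.003, 0.016], [0, 0, 0]], [[0.073, 0.004, 0.019], [0, 0, 0]], [[0.098, 0.005, 0.018], [0, 0, 0]], [[0.122, 0.005, 0.013], [0, 0, 0]], [[0.146, 0.006, 0.004], [0, 0, 0]], [[0.168, 0.006, -0.008], [0, 0, 0]], [[0.188, 0.006, -0.023], [0, 0, 0]], [[0.206, 0.005, -0.041], [0, 0, 0]], [[0.22, 0.005, -0.062], [0, 0, 0]]]
cmd [ 60.4  102.     7.6   10.45] start offset -0.2 -0.2 omega 1.2
```

Call:
play_rows:
  motion:
    - [[0.023,0.002,0.01],[0,0,0]]
    - [[0.048,0.003,0.016],[0,0,0]]
    - [[0.073,0.004,0.019],[0,0,0]]
    - [[0.098,0.005,0.018],[0,0,0]]
    - [[0.122,0.005,0.013],[0,0,0]]
    - [[0.146,0.006,0.004],[0,0,0]]
    - [[0.168,0.006,-0.008],[0,0,0]]
    - [[0.188,0.006,-0.023],[0,0,0]]
    - [[0.206,0.005,-0.041],[0,0,0]]
    - [[0.22,0.005,-0.062],[0,0,0]]

```text
time: 25.05
tool_pos: [0.6437, -0.0892, 0.1637]
tcp_rot: [-1.571, -0.028, 0.026]
wrist_force: [0.4, 2.9, -5.6]
width: 0.289
```

```bash
python3 st.py 3.2 67.4; cp cmd.json cmd0.json; python3 gen.py 11.95 10 3.2 67.4 67 0
```

```text
t 25.05 p [ 61.5   7.3 101.6] cmd [ 60.4 102.    7.6  10.4] th -2.102 rad 67.6 F [ 0.4  2.9 -5.6] Frad(out+) -2.5 Ftan(fwd+) 5.1 w 0.289
[[[0.011, -0.001, -0.022], [0, 0, 0]], [[0.019, -0.002, -0.046], [0, 0, 0]], [[0.024, -0.003, -0.071], [0, 0, 0]], [[0.024, -0.005, -0.096], [0, 0, 0]], [[0.021, -0.006, -0.121], [0, 0, 0]], [[0.014, -0.008, -0.145], [0, 0, 0]], [[0.004, -0.009, -0.167], [0, 0, 0]], [[-0.01, -0.011, -0.188], [0, 0, 0]], [[-0.027, -0.012, -0.207], [0, 0, 0]], [[-0.046, -0.014, -0.223], [0, 0, 0]]]
cmd [42.   12.8   2.   11.95] start offset -0.1 -0.2 omega 1.2
```

Call:
play_rows:
  motion:
    - [[0.011,-0.001,-0.022],[0,0,0]]
    - [[0.019,-0.002,-0.046],[0,0,0]]
    - [[0.024,-0.003,-0.071],[0,0,0]]
    - [[0.024,-0.005,-0.096],[0,0,0]]
    - [[0.021,-0.006,-0.121],[0,0,0]]
    - [[0.014,-0.008,-0.145],[0,0,0]]
    - [[0.004,-0.009,-0.167],[0,0,0]]
    - [[-0.01,-0.011,-0.188],[0,0,0]]
    - [[-0.027,-0.012,-0.207],[0,0,0]]
    - [[-0.046,-0.014,-0.223],[0,0,0]]

```text
time: 26.3
tool_pos: [0.6241, -0.0952, 0.075]
tcp_rot: [-1.571, -0.028, 0.026]
wrist_force: [0.5, -3.8, -4.3]
width: 0.291
```

```bash
python3 st.py 3.2 67.4; cp cmd.json cmd0.json; python3 gen.py 13.45 10 3.2 67.4 67 0
```

```text
t 26.3 p [41.9  1.3 12.9] cmd [42.  12.8  2.  12. ] th -0.617 rad 66.8 F [ 0.5 -3.8 -4.3] Frad(out+) 3.8 Ftan(fwd+) 2.1 w 0.291
[[[-0.022, -0.001, -0.013], [0, 0, 0]], [[-0.045, -0.002, -0.023], [0, 0, 0]], [[-0.069, -0.004, -0.029], [0, 0, 0]], [[-0.094, -0.005, -0.031], [0, 0, 0]], [[-0.119, -0.005, -0.029], [0, 0, 0]], [[-0.144, -0.006, -0.024], [0, 0, 0]], [[-0.167, -0.006, -0.015], [0, 0, 0]], [[-0.189, -0.006, -0.003], [0, 0, 0]], [[-0.209, -0.006, 0.012], [0, 0, 0]], [[-0.226, -0.006, 0.03], [0, 0, 0]]]
cmd [-48.4   24.8   -0.4   13.45] start offset 0.1 0.1 omega 1.2
```

Call:
play_rows:
  motion:
    - [[-0.022,-0.001,-0.013],[0,0,0]]
    - [[-0.045,-0.002,-0.023],[0,0,0]]
    - [[-0.069,-0.004,-0.029],[0,0,0]]
    - [[-0.094,-0.005,-0.031],[0,0,0]]
    - [[-0.119,-0.005,-0.029],[0,0,0]]
    - [[-0.144,-0.006,-0.024],[0,0,0]]
    - [[-0.167,-0.006,-0.015],[0,0,0]]
    - [[-0.189,-0.006,-0.003],[0,0,0]]
    - [[-0.209,-0.006,0.012],[0,0,0]]
    - [[-0.226,-0.006,0.03],[0,0,0]]

```text
time: 27.55
tool_pos: [0.535, -0.0977, 0.0874]
tcp_rot: [-1.572, -0.029, 0.023]
wrist_force: [4.5, -5.2, -11.0]
width: 0.29
```

```bash
python3 st.py 3.2 67.4; cp cmd.json cmd0.json; python3 gen.py 14.95 10 3.2 67.4 67 0
```

```text
t 27.55 p [-47.2  -1.2  25.3] cmd [-48.4  24.8  -0.4  13.4] th 0.875 rad 65.7 F [  4.5  -5.2 -11. ] Frad(out+) 3.6 Ftan(fwd+) -11.3 w 0.29
[[[-0.015, 0.001, 0.021], [0, 0, 0]], [[-0.026, 0.002, 0.043], [0, 0, 0]], [[-0.034, 0.003, 0.067], [0, 0, 0]], [[-0.038, 0.004, 0.092], [0, 0, 0]], [[-0.038, 0.005, 0.117], [0, 0, 0]], [[-0.035, 0.007, 0.142], [0, 0, 0]], [[-0.028, 0.008, 0.166], [0, 0, 0]], [[-0.017, 0.01, 0.189], [0, 0, 0]], [[-0.003, 0.011, 0.21], [0, 0, 0]], [[0.014, 0.013, 0.228], [0, 0, 0]]]
cmd [-42.8  116.     4.8   14.95] start offset 0.2 -0.1 omega 1.2
```

Call:
play_rows:
  motion:
    - [[-0.015,0.001,0.021],[0,0,0]]
    - [[-0.026,0.002,0.043],[0,0,0]]
    - [[-0.034,0.003,0.067],[0,0,0]]
    - [[-0.038,0.004,0.092],[0,0,0]]
    - [[-0.038,0.005,0.117],[0,0,0]]
    - [[-0.035,0.007,0.142],[0,0,0]]
    - [[-0.028,0.008,0.166],[0,0,0]]
    - [[-0.017,0.01,0.189],[0,0,0]]
    - [[-0.003,0.011,0.21],[0,0,0]]
    - [[0.014,0.013,0.228],[0,0,0]]

```text
time: 28.8
tool_pos: [0.5382, -0.0913, 0.1782]
tcp_rot: [-1.57, -0.025, 0.031]
wrist_force: [-6.2, 0.1, -10.4]
width: 0.29
```

```bash
python3 st.py 3.2 67.4; cp cmd.json cmd0.json; python3 gen.py 16.45 10 3.2 67.4 67 0
```

```text
t 28.8 p [-44.    5.2 116.1] cmd [-42.8 116.    4.8  15. ] th 2.371 rad 67.8 F [ -6.2   0.1 -10.4] Frad(out+) -3.1 Ftan(fwd+) -11.7 w 0.29
[[[0.019, 0.001, 0.016], [0, 0, 0]], [[0.041, 0.003, 0.029], [0, 0, 0]], [[0.064, 0.004, 0.038], [0, 0, 0]], [[0.089, 0.005, 0.044], [0, 0, 0]], [[0.114, 0.006, 0.046], [0, 0, 0]], [[0.139, 0.007, 0.044], [0, 0, 0]], [[0.163, 0.007, 0.039], [0, 0, 0]], [[0.187, 0.008, 0.03], [0, 0, 0]], [[0.208, 0.008, 0.017], [0, 0, 0]], [[0.228, 0.008, 0.002], [0, 0, 0]]]
cmd [ 48.4  116.8    8.    16.45] start offset 0.1 -0.1 omega 1.2
```

Call:
play_rows:
  motion:
    - [[0.019,0.001,0.016],[0,0,0]]
    - [[0.041,0.003,0.029],[0,0,0]]
    - [[0.064,0.004,0.038],[0,0,0]]
    - [[0.089,0.005,0.044],[0,0,0]]
    - [[0.114,0.006,0.046],[0,0,0]]
    - [[0.139,0.007,0.044],[0,0,0]]
    - [[0.163,0.007,0.039],[0,0,0]]
    - [[0.187,0.008,0.03],[0,0,0]]
    - [[0.208,0.008,0.017],[0,0,0]]
    - [[0.228,0.008,0.002],[0,0,0]]

```text
time: 30.05
tool_pos: [0.6319, -0.0885, 0.1789]
tcp_rot: [-1.571, -0.028, 0.025]
wrist_force: [-0.6, 3.9, -5.7]
width: 0.289
```

```bash
python3 st.py 3.2 67.4; cp cmd.json cmd0.json; python3 gen.py 17.95 10 3.2 67.4 67 0
```

```text
t 30.05 p [ 49.7   8.  116.8] cmd [ 48.4 116.8   8.   16.4] th -2.386 rad 67.8 F [-0.6  3.9 -5.7] Frad(out+) -4.6 Ftan(fwd+) 3.5 w 0.289
[[[0.017, -0.001, -0.018], [0, 0, 0]], [[0.031, -0.001, -0.039], [0, 0, 0]], [[0.043, -0.002, -0.062], [0, 0, 0]], [[0.05, -0.003, -0.086], [0, 0, 0]], [[0.054, -0.004, -0.11], [0, 0, 0]], [[0.054, -0.006, -0.135], [0, 0, 0]], [[0.05, -0.007, -0.16], [0, 0, 0]], [[0.043, -0.009, -0.184], [0, 0, 0]], [[0.032, -0.01, -0.207], [0, 0, 0]], [[0.018, -0.012, -0.228], [0, 0, 0]]]
cmd [55.6  25.6   3.2  17.95] start offset -0.1 0.0 omega 1.2
```

Call:
play_rows:
  motion:
    - [[0.017,-0.001,-0.018],[0,0,0]]
    - [[0.031,-0.001,-0.039],[0,0,0]]
    - [[0.043,-0.002,-0.062],[0,0,0]]
    - [[0.05,-0.003,-0.086],[0,0,0]]
    - [[0.054,-0.004,-0.11],[0,0,0]]
    - [[0.054,-0.006,-0.135],[0,0,0]]
    - [[0.05,-0.007,-0.16],[0,0,0]]
    - [[0.043,-0.009,-0.184],[0,0,0]]
    - [[0.032,-0.01,-0.207],[0,0,0]]
    - [[0.018,-0.012,-0.228],[0,0,0]]

```text
time: 31.3
tool_pos: [0.6371, -0.0942, 0.0872]
tcp_rot: [-1.572, -0.027, 0.028]
wrist_force: [-0.3, -3.8, -5.5]
width: 0.286
```

```bash
python3 st.py 3.2 67.4; cp cmd.json cmd0.json; python3 gen.py 18.85 6 3.2 67.4 67 0
```

```text
t 31.3 p [54.9  2.3 25.1] cmd [55.6 25.6  3.2 18. ] th -0.886 rad 66.8 F [-0.3 -3.8 -5.5] Frad(out+) 3.3 Ftan(fwd+) 4.5 w 0.286
[[[-0.017, -0.001, -0.018], [0, 0, 0]], [[-0.037, -0.003, -0.034], [0, 0, 0]], [[-0.058, -0.004, -0.047], [0, 0, 0]], [[-0.082, -0.006, -0.056], [0, 0, 0]], [[-0.106, -0.007, -0.061], [0, 0, 0]], [[-0.131, -0.008, -0.063], [0, 0, 0]]]
cmd [ 3.2   0.4   0.   18.85] start offset -0.1 -0.1 omega 1.2000000000000028
```

Call:
play_rows:
  motion:
    - [[-0.017,-0.001,-0.018],[0,0,0]]
    - [[-0.037,-0.003,-0.034],[0,0,0]]
    - [[-0.058,-0.004,-0.047],[0,0,0]]
    - [[-0.082,-0.006,-0.056],[0,0,0]]
    - [[-0.106,-0.007,-0.061],[0,0,0]]
    - [[-0.12,-0.008,-0.062],[0,0,0]]
    - [[-0.128,-0.008,-0.063],[0,0,0]]
    - [[-0.131,-0.008,-0.063],[0,0,0]]
    - [[-0.131,-0.008,-0.063],[0,0,0]]
    - [[-0.131,-0.008,-0.063],[0,0,0]]

```text
time: 32.55
tool_pos: [0.5858, -0.0974, 0.0633]
tcp_rot: [-1.572, -0.028, 0.025]
wrist_force: [0.5, -5.3, -5.7]
width: 0.288
```

```bash
python3 st.py 3.2 67.4
```

```text
t 32.55 p [ 3.6 -0.9  1.2] cmd [ 3.2  0.4  0.  18.8] th -0.007 rad 66.2 F [ 0.5 -5.3 -5.7] Frad(out+) 5.7 Ftan(fwd+) -0.4 w 0.288
```

Call:
play_rows:
  motion:
    - [[0,0,0],[0,0,0]]
    - [[0,0,0],[0,0,0]]
    - [[0,0,0],[0,0,0]]
    - [[0,0,0],[0,0,0]]
    - [[0,0,0],[0,0,0]]
    - [[0,-0.03,0.06],[0,0,0]]
    - [[0,-0.06,0.18],[0,0,0]]
    - [[0,-0.1,0.32],[0,0,0]]
    - [[0,-0.2,0.45],[0,0,0]]
    - [[0,-0.2,0.5],[0,0,0]]
  gripper: 0.05

```text
time: 33.8
tool_pos: [0.5869, -0.1793, 0.2669]
tcp_rot: [-1.574, -0.03, 0.021]
wrist_force: [-0.0, 0.5, -0.4]
width: 0.952
```

Call:
play_rows:
  motion:
    - [[-0.1,-0.1,0.1],[0,0,0]]
    - [[-0.2,-0.2,0.1],[0,0,0]]
    - [[-0.3,-0.3,0.1],[0,0,0]]
    - [[-0.3,-0.3,0.1],[0,0,0]]
    - [[-0.3,-0.3,0.1],[0,0,0]]

```text
time: 34.42
tool_pos: [0.4654, -0.2965, 0.3025]
tcp_rot: [-1.57, -0.027, 0.026]
wrist_force: [0.2, 0.5, -0.0]
width: 0.952
```

```bash
python3 - <<'E'
from h import *
s=bot.read_state();print(s["time"],s["tool_pos"],s["wrist_force"])
E
python3 shift.py; python3 - <<'E'
from h import *
from scipy.optimize import least_squares
for n in("scene","top"):
    im,d=cams.read_camera(n);W=cloud(n,d);x,y,z=W[...,0],W[...,1],W[...,2]
    m=(y<-0.045)&(y>-0.12)&(z>0.075)&(z<0.11)&(abs(x-.583)<0.03);p=W[m]
    f=lambda v:(np.hypot(p[:,0]-v[0]+.036*(p[:,1]+.085),p[:,2]-v[1])-.013)
    if len(p)>20:print(n,len(p),least_squares(f,[.582,.084],loss="soft_l1",f_scale=.001).x)
    for l in("hub","crank_nut","stop_knob"):
        print(n,l,[(np.round(toworld(n,q["xyz"]),3),round(q["conf"],2)) for q in cams.mark_of(n,l)[:1]])
E
```

```text
34.425 [ 0.46541825 -0.29650435  0.30245292] [ 0.23203728  0.52480992 -0.03032936]
top (145, 170, 148, 250) shift px (col,row) 0.0 0.0 0.998
top (150, 215, 150, 180) shift px (col,row) 0.0 0.0 1.0
top (168, 180, 235, 256) shift px (col,row) 0.0 0.0 0.995
scene (180, 235, 345, 408) shift px (col,row) 0.0 -0.25 0.997
scene (150, 190, 330, 380) shift px (col,row) 0.0 0.0 0.993
scene (232, 268, 300, 345) shift px (col,row) 0.25 0.25 0.978
scene 233 [0.58976011 0.08300567]
scene hub [(array([ 0.588, -0.078,  0.147]), 0.94)]
scene crank_nut [(array([ 0.586, -0.036,  0.146]), 0.67)]
scene stop_knob []
top 206 [0.58842347 0.08270924]
top hub [(array([ 0.583, -0.079,  0.154]), 0.7)]
top crank_nut [(array([ 0.582, -0.038,  0.146]), 0.73)]
top stop_knob []
```

View pics/s6.png

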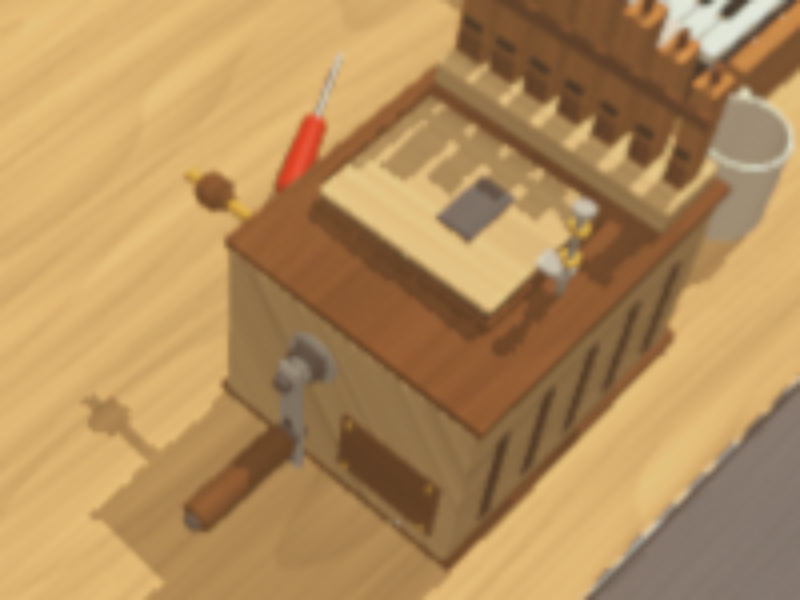

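View pics/t6.png

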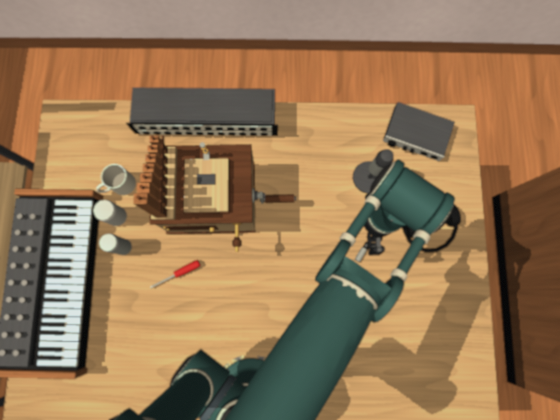

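```bash
python3 - <<'E'
from h import *
from scipy.optimize import least_squares
im,d=cams.read_camera("scene");W=cloud("scene",d);x,y,z=W[...,0],W[...,1],W[...,2]
m=(y<-0.045)&(y>-0.12)&(z>0.075)&(z<0.11)&(abs(x-.583)<0.03);p=W[m]
f=lambda v:(np.hypot(p[:,0]-v[0]+.036*(p[:,1]+.085),p[:,2]-v[1])-.013)
print(least_squares(f,[.582,.084],loss="soft_l1",f_scale=.001).x)
print(bot.finish_job())
E
```

```text
[0.58974544 0.08302615]
the job is handed in; nothing more can be done
None
```

The take is played and handed in at about 35 s. I drew the stop knob to its hard end, turned the crank three turns clockwise, then opened the gripper and moved the arm clear. I have no verdict back, so what follows rests on my own measurements.

- **Stop:** the knob only travelled about 18 mm, then met a hard end at roughly 20 N with no further movement. I believe it was already drawn about 5–9 mm at the start, because the images put it 51–53 mm from the case face now, against 53 mm for fully out. I did not read the 22 mm directly. In the last check the networks did not find the knob, though it shows drawn out in the picture.
- **Turning:** the first turn ran at about 0.6 rad/s while I felt out the throw (about 67 mm). The rest was a commanded 1.2 rad/s. I saw no slip forward or back in the measured handle angle.
- **Reservoir:** I checked it once, early in turn two, at about 0.18 rad. After that I held the same speed and did not look again.
- **Forces:** wrist force stayed at or below about 24 N. I met up to 13 N along the axle, because the handle's measured path leaned slightly towards the case. I adjusted to follow it.
- **End state:** the handle hangs within about 0.1 rad of straight down and at rest, on two readings a moment apart. It settled about 8 mm to the +x side of where it first hung.
- **Organ:** matching its picture against the start shows no shift beyond about 0.25 pixel (under 1 mm). Two of the last four hub and nut readings were 3–5 mm off, within their usual scatter.
- **Other things:** the other objects look unmoved in the last top picture, but I took no measurements of them, and the arm partly hides the headphones, plug and microphone.

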